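Weed the recalled tubes out of the rack at the light panel

TASK

Raise the light panel behind the tube rack to 60 degrees from flat, let go of it and see that it holds there. With the panel standing at that angle, drop every red-capped tube (a recalled batch), those in the rack and those lying on the bench, into the yellow reject box, leaving the purple-capped ones standing in the rack and the other things where they are. When all the red ones are in the box, fold the panel right down flat again and let go.

Things in the scene. Friction and masses are not known exactly. Their poses are not given: they have to be found in the camera images.
- panel (a joint): light panel angle, rad: 0 = flat on its stops, lit face up; pi/2 = upright; limit 1.75; grows as the handle bar is lifted. Friction hinge, no spring, stays where left: 0.75 N m, so about 7 N up or 3 N down at the bar. On the white disc at each end of the hinge: a dark tick every 15 degrees from flat, the 60-degree one green and longer.
- viewer_hinge (a point): middle of the panel's hinge line, 50 mm above the bench. Frame: y along the hinge, x level, away from the tube rack, towards the handle bar when the panel is flat, z up. The grey panel is 270 mm wide, 14 mm thick, and reaches from 5 to 120 mm from the hinge line.
- panel_bar (a point): middle of the panel's steel handle bar: round, 10 mm thick, 120 mm long, parallel to the hinge line, 158 mm from it in the panel's plane; clear gap of 33 mm between bar and panel edge. At panel angle a it is 158 cos(a) mm along the hinge frame's x and 158 sin(a) mm above the hinge. Frame: x from hinge to bar, y along the bar.
- viewer: viewing stand, fixed: grey base plate 300 x 255 x 12 mm with a black tube rack (84 x 262 mm, top 62 mm above the bench). Origin on the bench below the hinge middle, axes as the hinge. Square 18 mm holes, rows at x = -95 and -57 mm, columns each 27.5 mm from y = -110 to 110 (tubes in every other one), floor 15 mm above the bench; standing caps span 95 to 117 mm.
- reject_box: yellow open-topped reject box, loose, about 0.5 kg, 150 x 180 mm (its x, y) and 85 mm high, walls and floor 4 mm. Origin under the centre of its floor, z up.
- red_1_mid (a point): Red-capped blood-collection tube, clear with a white label: body 16 mm across with a round bottom, six-sided red cap 19 mm across flats and 22 mm long, 102 mm overall, 18 g. This point is on its axis half-way along, 51 mm from either end; its z axis runs along the tube towards the cap. It stands in the rack. May be absent.
- red_2_mid (a point): Red-capped blood-collection tube, clear with a white label: body 16 mm across with a round bottom, six-sided red cap 19 mm across flats and 22 mm long, 102 mm overall, 18 g. This point is on its axis half-way along, 51 mm from either end; its z axis runs along the tube towards the cap. It stands in the rack. May be absent.
- red_3_mid (a point): Red-capped blood-collection tube, clear with a white label: body 16 mm across with a round bottom, six-sided red cap 19 mm across flats and 22 mm long, 102 mm overall, 18 g. This point is on its axis half-way along, 51 mm from either end; its z axis runs along the tube towards the cap. It stands in the rack. May be absent.
- red_4_mid (a point): Red-capped blood-collection tube, clear with a white label: body 16 mm across with a round bottom, six-sided red cap 19 mm across flats and 22 mm long, 102 mm overall, 18 g. This point is on its axis half-way along, 51 mm from either end; its z axis runs along the tube towards the cap. It stands in the rack. May be absent.
- red_5_mid (a point): Red-capped blood-collection tube, clear with a white label: body 16 mm across with a round bottom, six-sided red cap 19 mm across flats and 22 mm long, 102 mm overall, 18 g. This point is on its axis half-way along, 51 mm from either end; its z axis runs along the tube towards the cap. It stands in the rack. May be absent.
- red_6_mid (a point): Red-capped blood-collection tube, clear with a white label: body 16 mm across with a round bottom, six-sided red cap 19 mm across flats and 22 mm long, 102 mm overall, 18 g. This point is on its axis half-way along, 51 mm from either end; its z axis runs along the tube towards the cap. It stands in the rack. May be absent.
- red_7_mid (a point): Red-capped blood-collection tube, clear with a white label: body 16 mm across with a round bottom, six-sided red cap 19 mm across flats and 22 mm long, 102 mm overall, 18 g. This point is on its axis half-way along, 51 mm from either end; its z axis runs along the tube towards the cap. It lies on the bench beside the viewing stand. May be absent.
- red_8_mid (a point): Red-capped blood-collection tube, clear with a white label: body 16 mm across with a round bottom, six-sided red cap 19 mm across flats and 22 mm long, 102 mm overall, 18 g. This point is on its axis half-way along, 51 mm from either end; its z axis runs along the tube towards the cap. It lies on the bench beside the viewing stand. May be absent.
- purple_1_mid (a point): Purple-capped blood-collection tube, clear with a white label: body 16 mm across with a round bottom, six-sided purple cap 19 mm across flats and 22 mm long, 102 mm overall, 18 g. This point is on its axis half-way along, 51 mm from either end; its z axis runs along the tube towards the cap. It stands in the rack and stays there.
- purple_2_mid (a point): Purple-capped blood-collection tube, clear with a white label: body 16 mm across with a round bottom, six-sided purple cap 19 mm across flats and 22 mm long, 102 mm overall, 18 g. This point is on its axis half-way along, 51 mm from either end; its z axis runs along the tube towards the cap. It stands in the rack and stays there.
- purple_3_mid (a point): Purple-capped blood-collection tube, clear with a white label: body 16 mm across with a round bottom, six-sided purple cap 19 mm across flats and 22 mm long, 102 mm overall, 18 g. This point is on its axis half-way along, 51 mm from either end; its z axis runs along the tube towards the cap. It stands in the rack and stays there.
- purple_4_mid (a point): Purple-capped blood-collection tube, clear with a white label: body 16 mm across with a round bottom, six-sided purple cap 19 mm across flats and 22 mm long, 102 mm overall, 18 g. This point is on its axis half-way along, 51 mm from either end; its z axis runs along the tube towards the cap. It stands in the rack and stays there.
- supply_tray_c (a point): bystander: blue supply tray, loose, 150 x 180 mm and 35 mm high, with a carton, a tube holder and a tape roll in it; point at the middle of its underside.
- pump_bottle_c (a point): bystander: clear bottle with white cap, 64 mm across and 150 mm high; point half-way up.
- jar_c (a point): bystander: glass jar, 76 mm across and 100 mm high; point half-way up.

How it is judged:
On the way, in this order (a step that is already met when the one before it is completed fails the run):
1. the panel stands at 60 degrees (within 5), let go, and holds (value of joint panel between 0.957 and 1.137 rad and contact force between the fingers and anything else below 0.5 N), for 1 s.
2. every red-capped tube is in the reject box, let go, the panel still at 60 degrees (within 5) (all of step 1 and x of red_1_mid in the frame of reject_box between -0.072 and 0.072 m and y of red_1_mid in the frame of reject_box between -0.087 and 0.087 m and z of red_1_mid in the frame of reject_box between 0 and 0.08 m and x of red_2_mid in the frame of reject_box between -0.072 and 0.072 m and y of red_2_mid in the frame of reject_box between -0.087 and 0.087 m and z of red_2_mid in the frame of reject_box between 0 and 0.08 m and x of red_3_mid in the frame of reject_box between -0.072 and 0.072 m and y of red_3_mid in the frame of reject_box between -0.087 and 0.087 m and z of red_3_mid in the frame of reject_box between 0 and 0.08 m and x of red_4_mid in the frame of reject_box between -0.072 and 0.072 m and y of red_4_mid in the frame of reject_box between -0.087 and 0.087 m and z of red_4_mid in the frame of reject_box between 0 and 0.08 m and x of red_5_mid in the frame of reject_box between -0.072 and 0.072 m and y of red_5_mid in the frame of reject_box between -0.087 and 0.087 m and z of red_5_mid in the frame of reject_box between 0 and 0.08 m and x of red_6_mid in the frame of reject_box between -0.072 and 0.072 m and y of red_6_mid in the frame of reject_box between -0.087 and 0.087 m and z of red_6_mid in the frame of reject_box between 0 and 0.08 m and x of red_7_mid in the frame of reject_box between -0.072 and 0.072 m and y of red_7_mid in the frame of reject_box between -0.087 and 0.087 m and z of red_7_mid in the frame of reject_box between 0 and 0.08 m and x of red_8_mid in the frame of reject_box between -0.072 and 0.072 m and y of red_8_mid in the frame of reject_box between -0.087 and 0.087 m and z of red_8_mid in the frame of reject_box between 0 and 0.08 m), for 0.3 s.
3. the panel is folded down flat (within 3 degrees) and let go (value of joint panel below 0.055 rad and contact force between the fingers and anything else below 0.5 N), for 0.3 s.
At the end, for the whole second after the job is handed in: Panel flat (within 3 degrees) and let go; every red-capped tube with its middle inside the upright reject box, below the rim; every purple-capped tube upright in the rack (within 0.2 rad), on its floor; tray, bottle and jar within 40 mm of where they were (value of joint panel below 0.055 rad and angle between reject_box's own z axis and vertical below 0.1 rad and height (world z) of reject_box below 0.01 m and linear speed of reject_box below 0.03 m/s and x of red_1_mid in the frame of reject_box between -0.072 and 0.072 m and y of red_1_mid in the frame of reject_box between -0.087 and 0.087 m and z of red_1_mid in the frame of reject_box between 0 and 0.08 m and x of red_2_mid in the frame of reject_box between -0.072 and 0.072 m and y of red_2_mid in the frame of reject_box between -0.087 and 0.087 m and z of red_2_mid in the frame of reject_box between 0 and 0.08 m and x of red_3_mid in the frame of reject_box between -0.072 and 0.072 m and y of red_3_mid in the frame of reject_box between -0.087 and 0.087 m and z of red_3_mid in the frame of reject_box between 0 and 0.08 m and x of red_4_mid in the frame of reject_box between -0.072 and 0.072 m and y of red_4_mid in the frame of reject_box between -0.087 and 0.087 m and z of red_4_mid in the frame of reject_box between 0 and 0.08 m and x of red_5_mid in the frame of reject_box between -0.072 and 0.072 m and y of red_5_mid in the frame of reject_box between -0.087 and 0.087 m and z of red_5_mid in the frame of reject_box between 0 and 0.08 m and x of red_6_mid in the frame of reject_box between -0.072 and 0.072 m and y of red_6_mid in the frame of reject_box between -0.087 and 0.087 m and z of red_6_mid in the frame of reject_box between 0 and 0.08 m and x of red_7_mid in the frame of reject_box between -0.072 and 0.072 m and y of red_7_mid in the frame of reject_box between -0.087 and 0.087 m and z of red_7_mid in the frame of reject_box between 0 and 0.08 m and x of red_8_mid in the frame of reject_box between -0.072 and 0.072 m and y of red_8_mid in the frame of reject_box between -0.087 and 0.087 m and z of red_8_mid in the frame of reject_box between 0 and 0.08 m and x of purple_1_mid in the frame of viewer between -0.118 and -0.034 m and y of purple_1_mid in the frame of viewer between -0.131 and 0.131 m and z of purple_1_mid in the frame of viewer between 0.055 and 0.08 m and angle between each of purple_1_mid, purple_2_mid, purple_3_mid, purple_4_mid's own z axis and vertical below 0.2 rad and x of purple_2_mid in the frame of viewer between -0.118 and -0.034 m and y of purple_2_mid in the frame of viewer between -0.131 and 0.131 m and z of purple_2_mid in the frame of viewer between 0.055 and 0.08 m and x of purple_3_mid in the frame of viewer between -0.118 and -0.034 m and y of purple_3_mid in the frame of viewer between -0.131 and 0.131 m and z of purple_3_mid in the frame of viewer between 0.055 and 0.08 m and x of purple_4_mid in the frame of viewer between -0.118 and -0.034 m and y of purple_4_mid in the frame of viewer between -0.131 and 0.131 m and z of purple_4_mid in the frame of viewer between 0.055 and 0.08 m and distance of each of supply_tray_c, pump_bottle_c, jar_c from where it was at the start of the episode below 0.04 m); the robot touches nothing.
It fails at once if a purple-capped tube is taken out of the rack (z of any of purple_1_mid, purple_2_mid, purple_3_mid, purple_4_mid in the frame of viewer above 0.1 m).
It fails at once if the tray, bottle or jar is pushed away (distance of any of supply_tray_c, pump_bottle_c, jar_c from where it was at the start of the episode above 0.06 m).
Of red_1, red_2, red_3, red_4, red_5, red_6, red_7, red_8 only 5 to 8 are there at a start; the rules pass over those that are not, and their reading is None.
At some moment in a run one of reject_box may be knocked a few centimetres aside while the robot is not near it.
Once in a run the grip may slacken for a moment while it holds something.
It also fails if it takes over 210 s, if anything falls off the work surface, if the arm or the gripper's body presses on something with over 40 N, if the wrist force passes 120 N, or if a joint passes its speed limit or range.

ROBOT

A 6-joint arm with a two-finger parallel gripper is mounted at the origin on the work surface. World frame = base frame: x ahead of the robot, y to its left, z up, the work surface at z = 0. Lengths are in m, angles in rad, forces in N, time in s.
With the tool pointing down it reaches from about 0.3 to 0.825 m from the base axis. Payload 5.4 kg.
Tool frame: the origin (TCP) lies on the centre line of the jaws, within the pads' length; the fingertips stand 14 mm ahead of it and the grasp point (between the pads) lies 5 mm behind it (r.tips_ahead is the distance from the TCP to the fingertips, in m); y points along the fingers, z is the direction in which the jaws open and shut, and the axes are right-handed (so a half turn about y gives the same grasp; the last joint's range is limited). The gripper opens to 92 mm and grips with 3 to 60 N. Pads are 20 mm wide; open, the fingers measure 128 mm over their backs; the gripper's body (75 mm by 189 mm) begins 69 mm behind the grasp point.
Start: joints at [-1.511, 0.158, 1.597, -0, 1.386, -0.21], TCP at [0.153, -0.554, 0.229] pointing down, gripper open.
Joint ranges: [-2.91, 2.91], [-0.94, 2.29], [0.18, 2.7], [-1.29, 4.43], [0.17, 2.64], [-3, 3]. Speed limits (rad/s): [2.57, 2.57, 3.14, 3.14, 3.14, 3.14].

INTERFACE

Orientations are given as a unit quaternion [x, y, z, w].
In Python, from workcell import state, imaging, workorder, models, r gives the robot as it stands.
- The arm moves only by the tool apply_moves, never from a script. Its argument "increments" is a list of rows, each an object of numbers: "x", "y", "z": the shift along the tool's x, y, z in cm; "turn": the turn about the tool's y in rad; "hand": the opening, from 0 (shut) to 1 (fully open). A call has exactly 8 rows; each row is the pose to reach, as a shift and turn from the pose commanded when the call began, along the tool's axes at that moment; what a row does not reach only later rows make up. A row lasts 1/8 s, in which the tool goes at most 62.5 mm and 10.7 degrees, less where a joint would pass 70% of its speed; a pose out of reach is approached as far as the arm can. A call with a gripper value outside its range is refused whole. The fingers move at their own pace and stop on an object; the grip force is fixed at half the most. Time passes only in rows, so rows that repeat a pose let the fingers close, or fill a call up. It gives the time, the measured TCP pose, the force and the opening at its end, in the units of the state.
- state(): the state, without advancing time (a new reading comes with each control period).
- imaging.camera(name): name is "side" or "top"; returns (picture, depth): 420x560x3 uint8, red, green, blue; 420x560 float32, m along the optical axis (not along the pixel's ray), 0 where there is no reading.
- imaging.calibration(name): a dict with "fx", "fy", "cx", "cy" (pixels), "k1" (the pictures are not rectified: a ray, as slopes to the right and down, at radius r is drawn at 1 + k1 r^2 times it, then the intrinsics apply), "pose" (4x4, takes a point from camera to world coordinates). Camera axes: x right, y up, looking along -z (the intrinsics and any distortion apply to the point x, -y, -z); pixel columns grow to the right and rows downward; lengths in m; the calibration is good to about 2 mm. A picture is of the moment at which its call begins. calibration takes no time and is no camera call.
- workorder.hand_in(): hands the job in, once; it reports no verdict.
Trained networks look in the newest picture that a camera, given by its name, has taken for a name from the list of things; names that differ only in an ending like _2 or _b are one class to them, and where a whole thing is asked for, a point or a joint stands for the part that bears it (a point fixed in the world has none). Each returns a list of dicts, best first, with "conf" (0 to 1); they miss things now and then, are a little off and sometimes report something else, mostly with a low value. They report only what shows in the picture. A call takes as long as a camera call.
- models.find_in(target, camera): "extent" ([left, top, right, bottom] as shares, 0 to 1, of the picture: columns of its width, rows of its height, round what is visible of it).
The state is a dict: "clock": time; "joints": joint angles; "qvel": joint speeds; "joint_torque": joint torques, N m; "position": TCP position; "eef_rot": TCP orientation; "contact_force": force on the tool from outside, world axes, zero at the start; "ft_torque": the same for the moment, N m; "opening": finger opening in m.
Only numpy, scipy, OpenCV 4.12 (cv2) and the standard library are available. Lean on these libraries where they do the work, as an engineer would, in place of code of your own. Each camera call takes 0.05 s, during which the arm holds its last target.

## Working session

There is one attempt and no reset: what is moved stays moved. The work goes in short steps, Python scripts to look and compute and a tool call to move; the robot and the scene stay as the last step left them, time stands still between calls to the robot, and variables do not carry over. Pictures are saved under pics/ and viewed, and the job is handed in when it is done.

Besides the shell and the picture viewer there is one more tool, called as a command line: name --argument value ..., lists and objects as JSON in quotes. apply_moves: Moves the arm, as the interface text tells. Its arguments: {"type":"object","properties":{"increments":{"type":"array"}},"required":["increments"]}

```bash
ls; mkdir -p pics
python3 - <<'E'
from workcell import state, imaging, workorder, models, r
import cv2,numpy as np
print(state())
for n in("side","top"):
    p,d=imaging.camera(n); cv2.imwrite(f"pics/{n}0.png",p[:,:,::-1]); np.save(f"{n}_d.npy",d); c=imaging.calibration(n); print(n,c)
E
```

```text
pics
{'clock': 0.0, 'joints': array([-1.51112353e+00,  1.59036223e-01,  1.59819830e+00, -2.63230910e-05,
        1.38619050e+00, -2.10133730e-01]), 'qvel': array([-4.30055740e-04,  1.40875911e-04,  1.06594998e-03,  2.73516781e-04,
       -9.92347355e-06,  1.24085925e-03]), 'joint_torque': array([-9.60072030e-04, -3.85576093e+01, -3.22105336e+01,  7.00356555e-02,
        3.79576057e-02, -1.51148702e-04]), 'position': array([ 0.15318063, -0.55361169,  0.22764309]), 'eef_rot': array([-0.09506403,  0.70132843, -0.70003503,  0.09514317]), 'contact_force': array([0.10622269, 1.12813312, 0.56810398]), 'ft_torque': array([-0.01747505,  0.00337478, -0.0297516 ]), 'opening': 0.09187302479502737}
side {'fx': 535.1875144022629, 'fy': 535.1875144022629, 'cx': 288.89696184506755, 'cy': 203.86682009686683, 'k1': -0.07822818932606013, 'pose': array([[-0.79815489,  0.38476374, -0.46357915, -0.0604981 ],
       [-0.60242896, -0.50295954,  0.61976693,  0.80994189],
       [ 0.00530228,  0.77394351,  0.63323244,  0.93633609],
       [ 0.        ,  0.        ,  0.        ,  1.        ]])}
top {'fx': 415.77099704868243, 'fy': 415.77099704868243, 'cx': 282.98464404255645, 'cy': 208.06124304070184, 'k1': -0.07095731821227037, 'pose': array([[-0.02257371,  0.99489909, -0.09831696,  0.44762738],
       [-0.99970876, -0.021624  ,  0.01071468,  0.01125627],
       [ 0.00853401,  0.0985302 ,  0.99509747,  1.19630665],
       [ 0.        ,  0.        ,  0.        ,  1.        ]])}
```

View pics/side0.png

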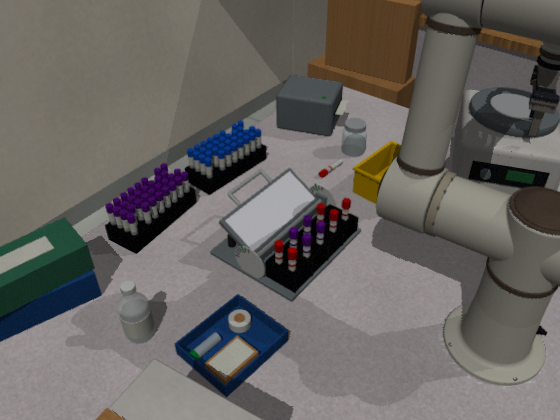

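View pics/top0.png

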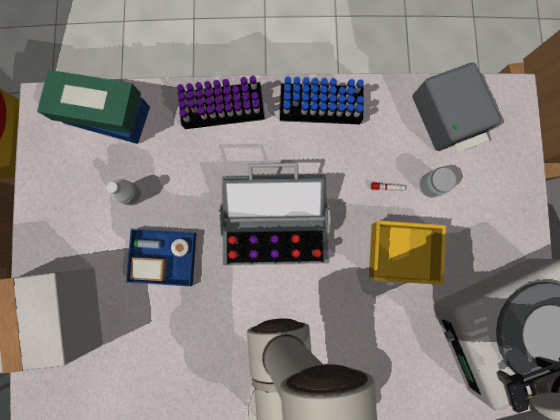

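```bash
cat > h.py <<'E'
from workcell import state, imaging, workorder, models, r
import cv2,numpy as np
from scipy.spatial.transform import Rotation as R
def C(n):
    c=imaging.calibration(n); K=np.array([[c['fx'],0,c['cx']],[0,c['fy'],c['cy']],[0,0,1]]); return c,K,np.array([c['k1'],0,0,0,0.])
def ray(n,uv):
    c,K,D=C(n); q=cv2.undistortPoints(np.array(uv,float).reshape(-1,1,2),K,D)[:,0]
    return np.c_[q[:,0],-q[:,1],-np.ones(len(q))]@c['pose'][:3,:3].T, c['pose'][:3,3]
def pix2z(n,uv,z):
    d,o=ray(n,uv); t=(z-o[2])/d[:,2]; return o+d*t[:,None]
def pixd(n,uv,D):
    d,o=ray(n,uv); uv=np.array(uv).reshape(-1,2).round().astype(int); return o+d*D[uv[:,1],uv[:,0]][:,None]
def proj(n,P):
    c,K,D=C(n); T=np.linalg.inv(c['pose']); q=np.array(P,float).reshape(-1,3)@T[:3,:3].T+T[:3,3]
    q=q*[1,-1,-1]; return cv2.projectPoints(q.reshape(-1,1,3),np.zeros(3),np.zeros(3),K,D)[0][:,0]
def cloud(n,D):
    h,w=D.shape; u,v=np.meshgrid(np.arange(w),np.arange(h)); d,o=ray(n,np.c_[u.ravel(),v.ravel()]); return (o+d*D.ravel()[:,None]).reshape(h,w,3)
def shot(n,f,box=None,s=1):
    p,d=imaging.camera(n); save(p,f,box,s); return p,d
def save(p,f,box=None,s=1):
    q=p[:,:,::-1]
    if box: q=q[box[1]:box[3],box[0]:box[2]]
    cv2.imwrite(f"pics/{f}.png",cv2.resize(q,None,fx=s,fy=s,interpolation=cv2.INTER_CUBIC))
E
python3 - <<'E'
from h import *
D=np.load('top_d.npy'); p=cv2.imread('pics/top0.png')[:,:,::-1]; save(p,'tz',(210,130,460,300),3.2)
S=cv2.imread('pics/side0.png')[:,:,::-1]; save(S,'sz',(205,130,425,300),3.5)
X=cloud('top',D)
for uv in [(225,205),(330,205),(224,262),(327,262),(371,223),(445,223),(438,283),(370,283),(275,168),(232,240),(317,253),(296,239),(376,186),(403,187)]: print(uv,X[uv[1],uv[0]].round(4))
E
```

```text
(225, 205) [0.5699 0.1559 0.0778]
(330, 205) [ 5.717e-01 -1.380e-01  5.000e-04]
(224, 262) [0.4149 0.1691 0.0101]
(327, 262) [ 0.408  -0.124   0.0012]
(371, 223) [ 0.5168 -0.2553  0.0007]
(445, 223) [ 0.5119 -0.476  -0.0044]
(438, 283) [ 0.3465 -0.412   0.0839]
(370, 283) [ 0.3451 -0.2454  0.0015]
(275, 168) [ 0.6841  0.019  -0.0013]
(232, 240) [0.474  0.1337 0.116 ]
(317, 253) [ 0.4356 -0.0859  0.1147]
(296, 239) [ 0.473  -0.0322  0.1178]
(376, 186) [ 0.6225 -0.2714  0.015 ]
(403, 187) [ 0.6183 -0.3508  0.0129]
```

View pics/tz.png

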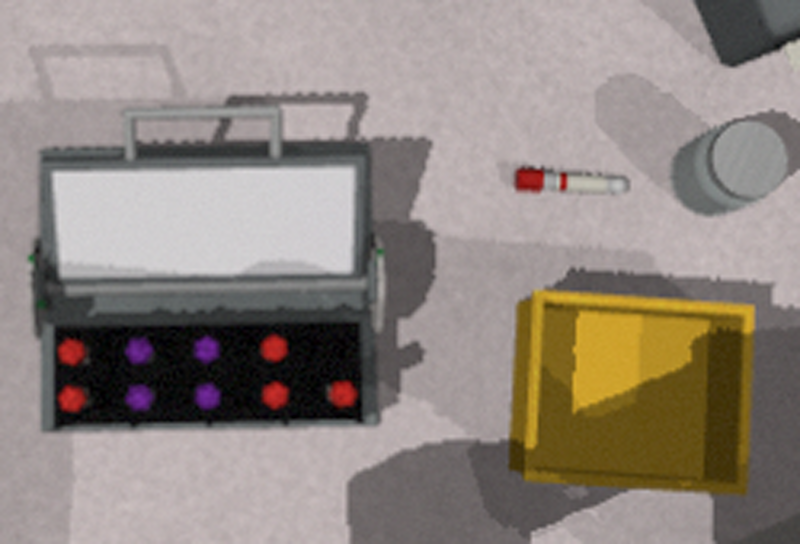

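View pics/sz.png

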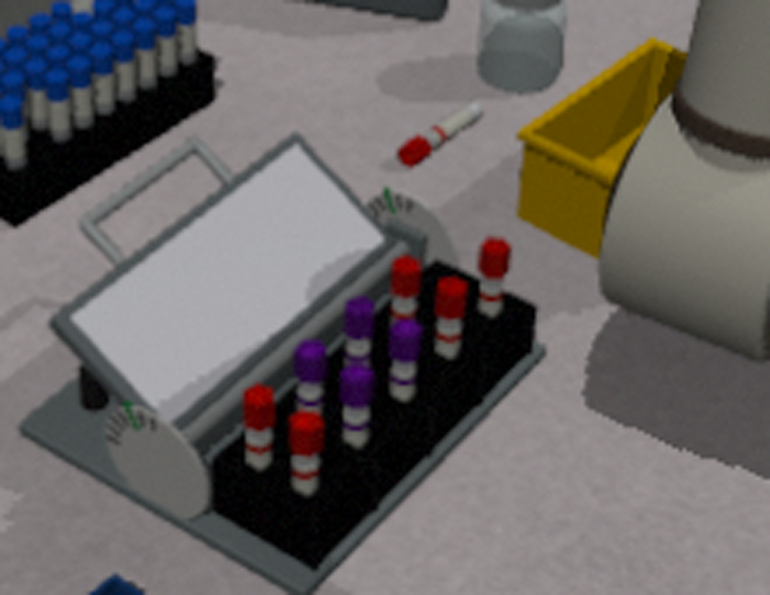

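```bash
cat >> h.py <<'E'
def capfit(p,show=True):
    hsv=cv2.cvtColor(p,cv2.COLOR_RGB2HSV); out=[]
    for nm,m in (('red',((hsv[:,:,0]<8)|(hsv[:,:,0]>172))&(hsv[:,:,1]>150)&(hsv[:,:,2]>80)),('pur',(hsv[:,:,0]>125)&(hsv[:,:,0]<160)&(hsv[:,:,1]>100)&(hsv[:,:,2]>50))):
        n,l,s,c=cv2.connectedComponentsWithStats(m.astype(np.uint8))
        for i in range(1,n):
            if s[i,4]>15: out.append((nm,c[i],s[i,4]))
    return out
def axes(): 
    s=state(); return s, R.from_quat(s['eef_rot']).as_matrix()
E
python3 - <<'E'
from h import *
p=cv2.imread('pics/top0.png')[:,:,::-1]; D=np.load('top_d.npy')
caps=[c for c in capfit(p) if 130<c[1][1]<300 and 200<c[1][0]<440]
for n,c,a in caps: print(n,c.round(1),a,pix2z('top',[c],0.112)[0].round(4),pixd('top',[c],D)[0].round(4))
P=np.array([pix2z('top',[c],0.113)[0][:2] for n,c,a in caps if c[0]<340])
from scipy.optimize import least_squares
from itertools import product
G=np.array(list(product([-.095,-.057],[-.11,-.055,0,.055,.11])))
def res(q):
    c,s=np.cos(q[2]),np.sin(q[2]); W=G@np.array([[c,s],[-s,c]])+q[:2]
    d=P[:,None]-W[None]; i=np.argmin((d**2).sum(2),1); return d[np.arange(len(P)),i].ravel()
f=least_squares(res,[.532,.024,0]); print(f.x,np.abs(f.fun).max())
q=f.x; c,s=np.cos(q[2]),np.sin(q[2]); np.save('viewer.npy',q)
# panel cloud
X=cloud('top',D).reshape(-1,3); L=(X[:,:2]-q[:2])@np.array([[c,-s],[s,c]]); z=X[:,2]-.05
m=(abs(L[:,1])<.1)&(L[:,0]>.02)&(L[:,0]<.115)&(z>.01)&(z<.2)
A=np.polyfit(L[m,0],z[m],1); print('panel slope deg',np.degrees(np.arctan(A[0])),A, m.sum(), np.std(z[m]-np.polyval(A,L[m,0])))
uv=proj('top',[[q[0]+c*.158*np.cos(a),q[1]+s*.158*np.cos(a),.05+.158*np.sin(a)] for a in np.radians([20,25,30,35,40,45])]);print(uv.round(1))
# box
hsv=cv2.cvtColor(p,cv2.COLOR_RGB2HSV); 
y=(hsv[:,:,0]>18)&(hsv[:,:,0]<30)&(hsv[:,:,1]>150); XX=cloud('top',D); y[:, :350]=0;y[:,460:]=0;y[:200]=0;y[300:]=0
m=y&(XX[:,:,2]>.075)&(XX[:,:,2]<.1); print('rim',m.sum(),cv2.minAreaRect(XX[m][:,:2].astype(np.float32)*1000))
s_,Rm=axes(); print(Rm.round(3))
for t in('red_1_mid','reject_box','panel'): 
  for cam in ('top',): print(t,[(o['conf'],(np.array(o['extent'])*[560,420,560,420]).round()) for o in models.find_in(t,cam)])
E
```

```text
red [375.4 185.4] 47 [ 0.6096 -0.2467  0.112 ] [ 0.6236 -0.2689  0.0188]
red [295.4 238.5] 54 [ 0.4744 -0.0309  0.112 ] [ 0.4744 -0.0307  0.1151]
red [231.6 239.5] 54 [0.4756 0.135  0.112 ] [0.4756 0.1351 0.1116]
red [295.5 253. ] 56 [ 0.4369 -0.0303  0.112 ] [ 0.4369 -0.0301  0.1161]
red [316.9 252.6] 56 [ 0.4367 -0.0858  0.112 ] [ 0.4367 -0.0856  0.1148]
red [231.9 254.2] 55 [0.4373 0.1349 0.112 ] [0.4373 0.1347 0.1138]
pur [253.  239.3] 58 [0.4749 0.0794 0.112 ] [0.4748 0.0792 0.116 ]
pur [274.4 238.8] 56 [0.475  0.0238 0.112 ] [0.4749 0.0238 0.1146]
pur [253.  253.7] 60 [0.4375 0.0799 0.112 ] [0.4376 0.0796 0.1173]
pur [274.5 253.4] 55 [0.437  0.0244 0.112 ] [0.437  0.0244 0.1141]
[ 0.53196406  0.02414629 -0.00433813] 0.0005647338797490006
panel slope deg 29.920224422467918 [0.5754953  0.00983506] 2478 0.0027155175238240655
[[272.9 161.7]
 [272.9 162.7]
 [272.9 164.1]
 [272.8 166. ]
 [272.8 168.4]
 [272.8 171.3]]
rim 823 ((431.34246826171875, -338.088623046875), (191.18849182128906, 159.6033935546875), 84.6167984008789)
[[-0.964 -0.     0.267]
 [-0.267  0.002 -0.964]
 [-0.    -1.    -0.002]]
red_1_mid []
reject_box [(0.88, array([364., 221., 447., 285.]))]
panel [(0.61, array([225., 160., 327., 223.])), (0.4, array([369., 181., 405., 190.]))]
```

```bash
cat >> h.py <<'E'
def mv(x,y,z,yaw,quiet=False):
    """yaw: world angle deg of tool z (mod 180). prints tool-shift cm and turn"""
    s,M=axes(); d=M.T@(np.array([x,y,z])-s['position'])*100
    cur=np.degrees(np.arctan2(M[1,2],M[0,2])); t=(cur-yaw+90)%180-90
    print('at',s['position'].round(4),'yaw',round(cur,1),'t',round(s['clock'],2),'-> x %.2f y %.2f z %.2f turn %.3f'%(*d,np.radians(t)), 'j1',s['joints'][0].round(2),'j6',s['joints'][5].round(2))
E
python3 - <<'E'
from h import *
mv(.674,.0235,.22,0)
E
```

```text
at [ 0.1532 -0.5539  0.2282] yaw -74.5 t 0.25 -> x -65.59 y 0.86 z -41.77 turn -1.301 j1 -1.51 j6 -0.21
```

apply_moves --increments '[{"y": -6}, {"x": -5, "z": -3.2, "y": -6, "turn": -0.1}, {"x": -10, "z": -6.4, "y": -6, "turn": -0.2}, {"x": -15, "z": -9.6, "y": -6, "turn": -0.3}, {"x": -20, "z": -12.8, "y": -6, "turn": -0.45}, {"x": -25, "z": -16, "y": -6, "turn": -0.6}, {"x": -30, "z": -19, "y": -6, "turn": -0.75}, {"x": -35, "z": -22.3, "y": -6, "turn": -0.9}]'

```text
invalid input at $.increments[0]: expected keys x, y, z, turn, hand
```

Run:
```python
from h import *
mv(.674,.0235,.22,0)
```

```text
at [ 0.1532 -0.5539  0.2282] yaw -74.5 t 0.25 -> x -65.59 y 0.86 z -41.77 turn -1.301 j1 -1.51 j6 -0.21
```

apply_moves --increments '[{"x": 0, "y": -6, "z": 0, "turn": 0, "hand": 0.24}, {"x": -5, "y": -6, "z": -3.2, "turn": -0.1, "hand": 0.24}, {"x": -10, "y": -6, "z": -6.4, "turn": -0.2, "hand": 0.24}, {"x": -15, "y": -6, "z": -9.6, "turn": -0.3, "hand": 0.24}, {"x": -20, "y": -6, "z": -12.8, "turn": -0.45, "hand": 0.24}, {"x": -25, "y": -6, "z": -16, "turn": -0.6, "hand": 0.24}, {"x": -30, "y": -6, "z": -19, "turn": -0.75, "hand": 0.24}, {"x": -35, "y": -6, "z": -22.3, "turn": -0.9, "hand": 0.24}]'

```text
clock: 1.25
position: [0.4322, -0.2444, 0.2887]
eef_rot: [0.392, -0.588, 0.589, -0.392]
contact_force: [0.7, -1.1, -0.9]
opening: 0.0223
```

Run:
```python
from h import *
mv(.674,.0235,.22,0)
```

```text
at [ 0.4322 -0.2444  0.2887] yaw -22.7 t 1.25 -> x -34.05 y 6.87 z 11.96 turn -0.396 j1 -0.76 j6 -0.36
```

apply_moves --increments '[{"x": -34.05, "y": 6.9, "z": 11.96, "turn": -0.396, "hand": 0.24}, {"x": -34.05, "y": 6.9, "z": 11.96, "turn": -0.396, "hand": 0.24}, {"x": -34.05, "y": 6.9, "z": 11.96, "turn": -0.396, "hand": 0.24}, {"x": -34.05, "y": 6.9, "z": 11.96, "turn": -0.396, "hand": 0.24}, {"x": -34.05, "y": 6.9, "z": 11.96, "turn": -0.396, "hand": 0.24}, {"x": -34.05, "y": 6.9, "z": 11.96, "turn": -0.396, "hand": 0.24}, {"x": -34.05, "y": 6.9, "z": 11.96, "turn": -0.396, "hand": 0.24}, {"x": -34.05, "y": 6.9, "z": 11.96, "turn": -0.396, "hand": 0.24}]'

```text
clock: 2.25
position: [0.6739, 0.0205, 0.2195]
eef_rot: [-0.499, 0.501, -0.501, 0.499]
contact_force: [-0.2, 0.3, -0.0]
opening: 0.0219
```

Run:
```python
from h import *
mv(.669,.0235,.131,0)
shot('top','t1',(200,100,350,280),3.3);shot('side','s1',(180,60,400,300),2.4)
```

```text
at [0.6739 0.0205 0.2195] yaw -0.3 t 2.25 -> x -0.30 y 8.85 z -0.49 turn -0.005 j1 -0.15 j6 -0.14
```

View pics/s1.png

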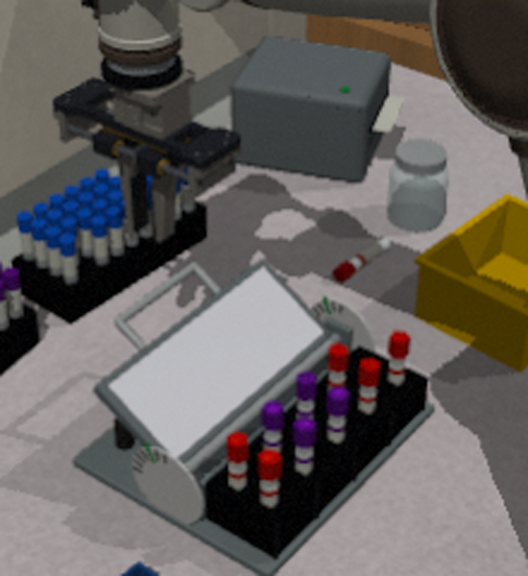

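View pics/t1.png

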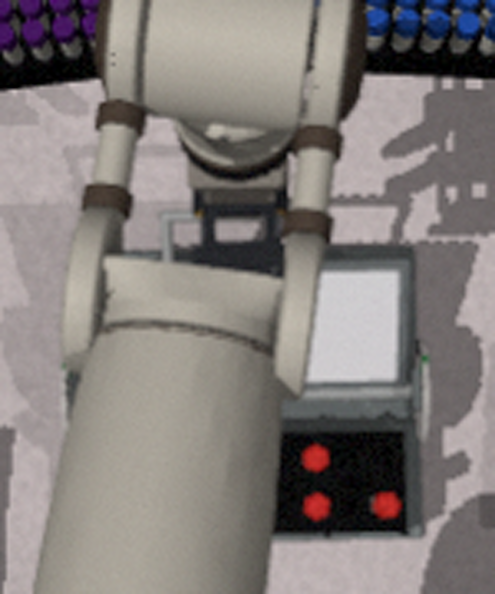

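apply_moves --increments '[{"x": -0.3, "y": 3, "z": -0.5, "turn": -0.005, "hand": 0.24}, {"x": -0.3, "y": 6, "z": -0.5, "turn": -0.005, "hand": 0.24}, {"x": -0.3, "y": 8, "z": -0.5, "turn": -0.005, "hand": 0.24}, {"x": -0.3, "y": 8.85, "z": -0.5, "turn": -0.005, "hand": 0.24}, {"x": -0.3, "y": 8.85, "z": -0.5, "turn": -0.005, "hand": 0.24}, {"x": -0.3, "y": 8.85, "z": -0.5, "turn": -0.005, "hand": 0}, {"x": -0.3, "y": 8.85, "z": -0.5, "turn": -0.005, "hand": 0}, {"x": -0.3, "y": 8.85, "z": -0.5, "turn": -0.005, "hand": 0}]'

```text
clock: 3.35
position: [0.6689, 0.0237, 0.1316]
eef_rot: [0.5, -0.5, 0.5, -0.5]
contact_force: [-4.3, -0.5, 2.1]
opening: 0.009
```

Run:
```python
from h import *
v=np.load('viewer.npy')
s,M=axes(); print(s['position'],s['contact_force'],s['opening'],M.round(3))
b=np.array([s['position'][0]-v[0],s['position'][2]-.05]); print(np.hypot(*b),np.degrees(np.arctan2(b[1],b[0])))
a0=np.arctan2(b[1],b[0]); Rr=.158
for a in np.linspace(np.radians(30),np.radians(60),9)[1:]:
    t=np.array([v[0]+Rr*np.cos(a)-s['position'][0],0,.05+Rr*np.sin(a)-s['position'][2]]); print((M.T@t*100).round(2))
shot('side','s2',(180,60,400,300),2.4)
```

```text
[0.66891487 0.02370771 0.13163736] [-4.3125098  -0.48470615  2.10195638] 0.009033290057520542 [[ 0.    -0.001  1.   ]
 [-1.    -0.     0.   ]
 [ 0.    -1.    -0.001]]
0.15943707687456135 30.799473571470433
[ 0.   -0.61 -0.56]
[ 0.   -1.45 -1.16]
[ 0.   -2.25 -1.82]
[ 0.   -3.01 -2.52]
[ 0.   -3.71 -3.28]
[ 0.   -4.37 -4.08]
[ 0.   -4.97 -4.92]
[ 0.   -5.52 -5.8 ]
```

View pics/s2.png

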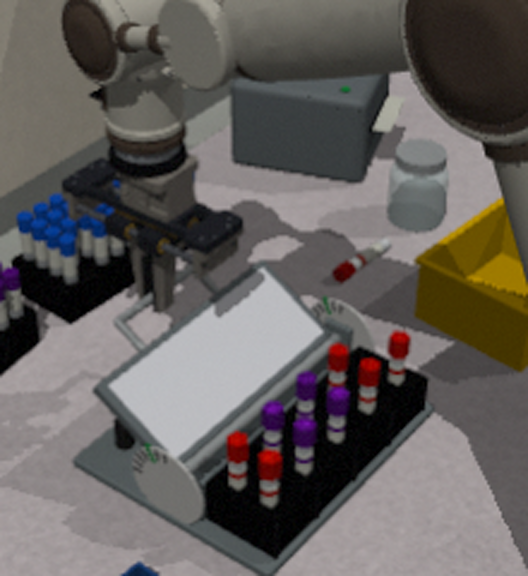

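apply_moves --increments '[{"x": 0, "y": -0.88, "z": -0.54, "turn": 0, "hand": 0}, {"x": 0, "y": -1.72, "z": -1.15, "turn": 0, "hand": 0}, {"x": 0, "y": -2.52, "z": -1.8, "turn": 0, "hand": 0}, {"x": 0, "y": -3.27, "z": -2.51, "turn": 0, "hand": 0}, {"x": 0, "y": -3.98, "z": -3.26, "turn": 0, "hand": 0}, {"x": 0, "y": -4.63, "z": -4.06, "turn": 0, "hand": 0}, {"x": 0, "y": -5.24, "z": -4.9, "turn": 0, "hand": 0}, {"x": 0, "y": -5.78, "z": -5.78, "turn": 0, "hand": 0}]'

```text
clock: 4.4
position: [0.6114, 0.0239, 0.1899]
eef_rot: [-0.499, 0.5, -0.5, 0.5]
contact_force: [5.2, -1.3, -4.4]
opening: 0.0092
```

```bash
cat >> h.py <<'E'
def panel(D,n='side'):
    v=np.load('viewer.npy'); c,s=np.cos(v[2]),np.sin(v[2])
    X=cloud(n,D).reshape(-1,3)[D.ravel()>0]; L=(X[:,:2]-v[:2])@np.array([[c,-s],[s,c]]); z=X[:,2]-.05
    r_=np.hypot(L[:,0],z); res=[]
    # best angle: count points near lit face (offset +7mm on normal (-sin,cos))
    m=(abs(L[:,1])<.12)&(r_<.135)&(r_>.02)
    best=[]
    for a in np.radians(np.arange(-5,100,.5)):
        u=L[m,0]*np.cos(a)+z[m]*np.sin(a); w=-L[m,0]*np.sin(a)+z[m]*np.cos(a)
        best.append(((abs(w-.007)<.004)&(u>.02)&(u<.12)).sum())
    i=int(np.argmax(best)); a=np.radians(-5+.5*i)
    u=L[m,0]*np.cos(a)+z[m]*np.sin(a); w=-L[m,0]*np.sin(a)+z[m]*np.cos(a); k=(abs(w-.007)<.006)&(u>.02)&(u<.115)
    f=np.polyfit(u[k],w[k],1); print(n,'panel coarse',np.degrees(a),'fit',np.degrees(a+np.arctan(f[0])).round(2),'off',f[1].round(4),k.sum())
E
python3 - <<'E'
from h import *
s=state();print(s['position'],s['contact_force'],s['opening'])
p,d=shot('side','s3',(180,60,400,300),2.4);panel(d)
p,d=shot('top','t3');panel(d,'top')
E
```

```text
[0.61144064 0.02391905 0.18994393] [ 5.17895013 -1.31538643 -4.38996631] 0.009216023512517428
side panel coarse 59.5 fit 60.19 off 0.0058 2846
top panel coarse 60.5 fit 60.63 off 0.008 1037
```

View pics/s3.png

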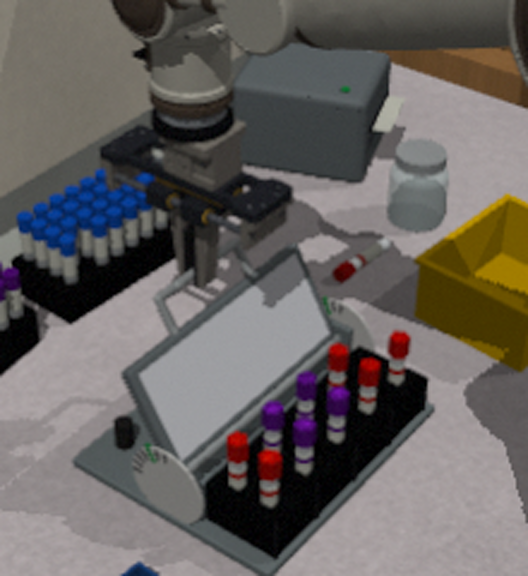

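Panel reads about 60° in both cameras. Release, then rise straight up.

apply_moves --increments '[{"x": 0, "y": 0, "z": 0, "turn": 0, "hand": 0.22}, {"x": 0, "y": 0, "z": 0, "turn": 0, "hand": 0.22}, {"x": 0, "y": 0, "z": 0, "turn": 0, "hand": 0.22}, {"x": 0, "y": -1, "z": 0, "turn": 0, "hand": 0.22}, {"x": 0, "y": -3, "z": 0, "turn": 0, "hand": 0.22}, {"x": 0, "y": -6, "z": 0, "turn": 0, "hand": 0.22}, {"x": 0, "y": -9, "z": 0, "turn": 0, "hand": 0.22}, {"x": 0, "y": -11, "z": 0, "turn": 0, "hand": 0.22}]'

```text
clock: 5.5
position: [0.6122, 0.0238, 0.3028]
eef_rot: [0.499, -0.499, 0.501, -0.501]
contact_force: [-0.4, 0.6, -0.4]
opening: 0.0201
```

Run:
```python
from h import *
p,d=shot('side','s4',(180,60,400,300),2.4);panel(d)
p,D=shot('top','t4');panel(D,'top')
P0=cv2.imread('pics/top0.png')[:,:,::-1]
hsv=cv2.cvtColor(p,cv2.COLOR_RGB2HSV); save(p,'t4z',(350,160,460,200),6)
m=(abs(cloud('top',D)[:,:,2]-.009)<.012); 
D0=np.load('top_d.npy'); X=cloud('top',D0)
k=(X[:,:,2]>.006)&(X[:,:,2]<.03); k[:178]=0;k[194:]=0;k[:,:365]=0;k[:,410:]=0
print(k.sum(),cv2.minAreaRect(X[k][:,:2].astype(np.float32)*1000))
q=X[k]; print(q.min(0),q.max(0),q[:,:2].mean(0)); pc=np.linalg.svd(q[:,:2]-q[:,:2].mean(0))[2][0]; print(pc,np.degrees(np.arctan2(pc[1],pc[0])))
mv(.6205,-.31,.15,0)
```

```text
side panel coarse 59.5 fit 60.64 off 0.0058 2831
top panel coarse 60.5 fit 60.44 off 0.0082 1063
211 ((622.7097778320312, -308.7470703125), (103.43151092529297, 24.415315628051758), 88.570068359375)
[ 0.60939279 -0.36030163  0.00637759] [ 0.63468669 -0.25708188  0.02316628] [ 0.61951897 -0.30419472]
[-0.07126373 -0.99745751] -94.08657478509807
at [0.613  0.0237 0.3038] yaw 0.0 t 5.6 -> x 33.35 y 15.42 z 0.63 turn 0.000 j1 -0.16 j6 -0.16
```

View pics/t4z.png

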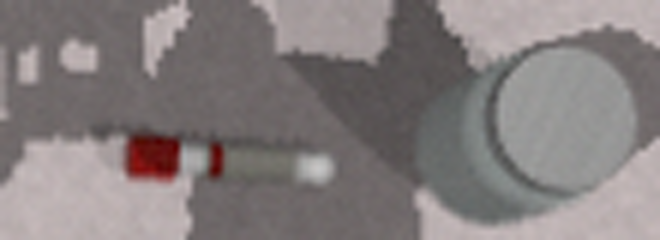

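Run:
```python
from h import *
q=pix2z('top',[(375.4,186.2),(405.0,188)],.009); print(q, np.linalg.norm(q[0]-q[1]))
d=q[0]-q[1]; ya=np.degrees(np.arctan2(d[1],d[0])); print(ya)
m=q[1]+d*.55; print(m); mv(m[0],m[1],.12,ya-90)
```

```text
[[ 0.62282629 -0.27102864  0.009     ]
 [ 0.61585843 -0.35778024  0.009     ]] 0.08703098205794468
85.40787856363067
[ 0.61969075 -0.31006686  0.009     ]
at [0.613  0.0237 0.3038] yaw 0.0 t 5.6 -> x 33.35 y 18.42 z 0.53 turn 0.080 j1 -0.16 j6 -0.16
```

apply_moves --increments '[{"x": 6, "y": 0, "z": 0.1, "turn": 0, "hand": 0.5}, {"x": 12, "y": 0, "z": 0.2, "turn": 0.02, "hand": 0.5}, {"x": 18, "y": 0, "z": 0.3, "turn": 0.04, "hand": 0.5}, {"x": 23.5, "y": 3, "z": 0.4, "turn": 0.06, "hand": 0.5}, {"x": 28.5, "y": 6, "z": 0.5, "turn": 0.08, "hand": 0.5}, {"x": 33.3, "y": 9, "z": 0.5, "turn": 0.08, "hand": 0.5}, {"x": 33.3, "y": 14, "z": 0.5, "turn": 0.08, "hand": 0.5}, {"x": 33.3, "y": 18.4, "z": 0.5, "turn": 0.08, "hand": 0.5}]'

```text
clock: 6.6
position: [0.6156, -0.3097, 0.1127]
eef_rot: [-0.479, 0.52, -0.519, 0.479]
contact_force: [0.3, 0.3, 0.4]
opening: 0.0458
```

Run:
```python
from h import *
mv(.6197,-.310,.0175,-4.6)
```

```text
at [ 0.6156 -0.3097  0.1127] yaw -4.7 t 6.6 -> x 0.01 y 9.52 z 0.42 turn -0.001 j1 -0.64 j6 -0.56
```

apply_moves --increments '[{"x": 0, "y": 4, "z": 0.3, "turn": 0, "hand": 0.5}, {"x": 0, "y": 7.5, "z": 0.3, "turn": 0, "hand": 0.5}, {"x": 0, "y": 9, "z": 0.3, "turn": 0, "hand": 0.5}, {"x": 0, "y": 9.5, "z": 0.3, "turn": 0, "hand": 0.5}, {"x": 0, "y": 9.5, "z": 0.3, "turn": 0, "hand": 0}, {"x": 0, "y": 9.5, "z": 0.3, "turn": 0, "hand": 0}, {"x": 0, "y": 9.5, "z": 0.3, "turn": 0, "hand": 0}, {"x": 0, "y": 9.5, "z": 0.3, "turn": 0, "hand": 0}]'

```text
clock: 7.6
position: [0.62, -0.3098, 0.021]
eef_rot: [0.479, -0.519, 0.52, -0.48]
contact_force: [1.1, 0.7, 2.6]
opening: 0.0153
```

```bash
cat >> h.py <<'E'
def box(p,D):
    hsv=cv2.cvtColor(p,cv2.COLOR_RGB2HSV); XX=cloud('top',D)
    m=(hsv[:,:,0]>16)&(hsv[:,:,0]<32)&(hsv[:,:,1]>140)&(XX[:,:,2]>.07)&(XX[:,:,2]<.1)&(XX[:,:,1]<-.15)&(XX[:,:,1]>-.55)&(XX[:,:,0]>.3)
    b=cv2.minAreaRect(XX[m][:,:2].astype(np.float32)*1000); print('box',m.sum(),np.round(b[0],1),np.round(b[1],1),round(b[2],1)); return b
E
python3 - <<'E'
from h import *
p,D=shot('top','t5',(220,120,480,300),3); print(state()['opening']); b=box(p,D)
mv(.431,-.338,.13,-5)
E
```

```text
0.015089025252778863
box 386 [ 426.2 -381.3] [106.  160.4] 83.1
at [ 0.62   -0.3098  0.021 ] yaw -4.6 t 7.65 -> x 4.33 y -10.92 z -18.60 turn 0.007 j1 -0.64 j6 -0.56
```

View pics/t5.png

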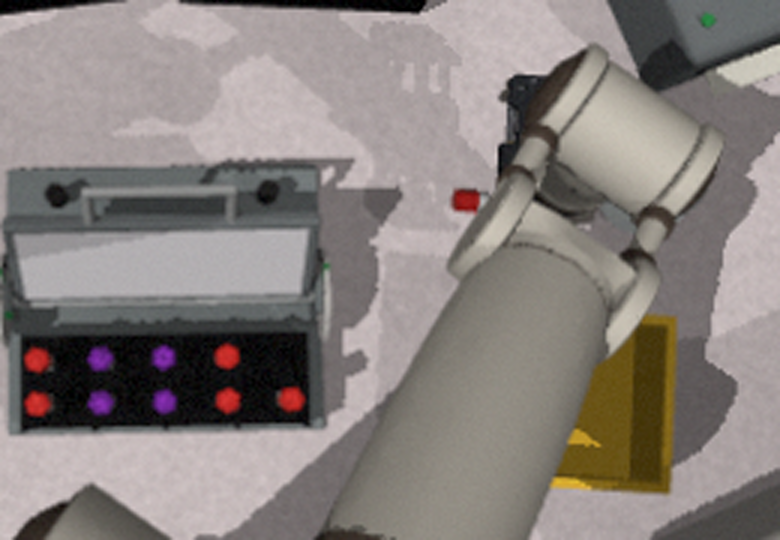

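apply_moves --increments '[{"x": 0, "y": -5, "z": 0, "turn": 0, "hand": 0}, {"x": 0, "y": -10, "z": 0, "turn": 0, "hand": 0}, {"x": 0.5, "y": -14, "z": -1, "turn": 0, "hand": 0}, {"x": 1, "y": -14, "z": -3, "turn": 0, "hand": 0}, {"x": 1.5, "y": -14, "z": -5, "turn": 0, "hand": 0}, {"x": 1.5, "y": -14, "z": -5, "turn": 0, "hand": 0}, {"x": 1.5, "y": -14, "z": -5, "turn": 0, "hand": 0}, {"x": 1.5, "y": -14, "z": -5, "turn": 0, "hand": 0}]'

```text
clock: 8.65
position: [0.5689, -0.3201, 0.1597]
eef_rot: [0.48, -0.519, 0.519, -0.48]
contact_force: [1.4, -0.1, -0.9]
opening: 0.0151
```

Run:
```python
from h import *
p,D=shot('side','s6',(180,60,460,300),2.4); 
p,D=shot('top','t6',(220,120,480,300),3); print(state()['opening']); b=box(p,D)
mv(.431,-.338,.15,-5)
```

```text
0.01589410860807499
box 209 [ 430.9 -337.1] [190.8 156.6] 84.2
at [ 0.5688 -0.3201  0.1597] yaw -4.6 t 8.75 -> x 2.88 y 0.97 z -13.59 turn 0.008 j1 -0.7 j6 -0.62
```

View pics/s6.png

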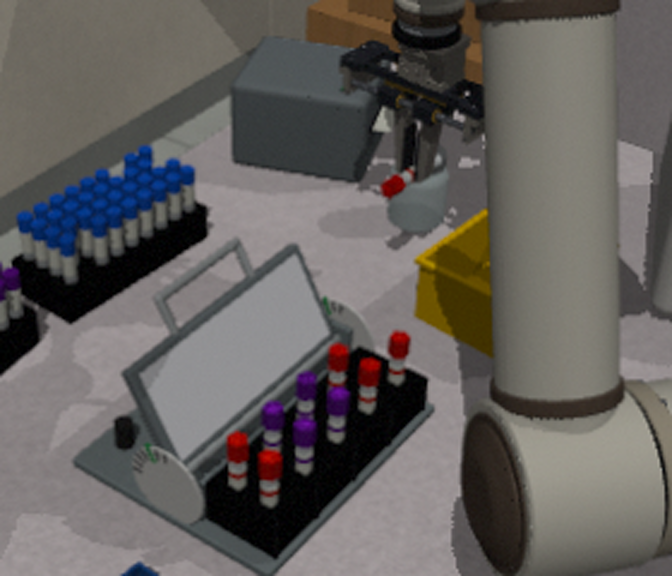

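View pics/t6.png

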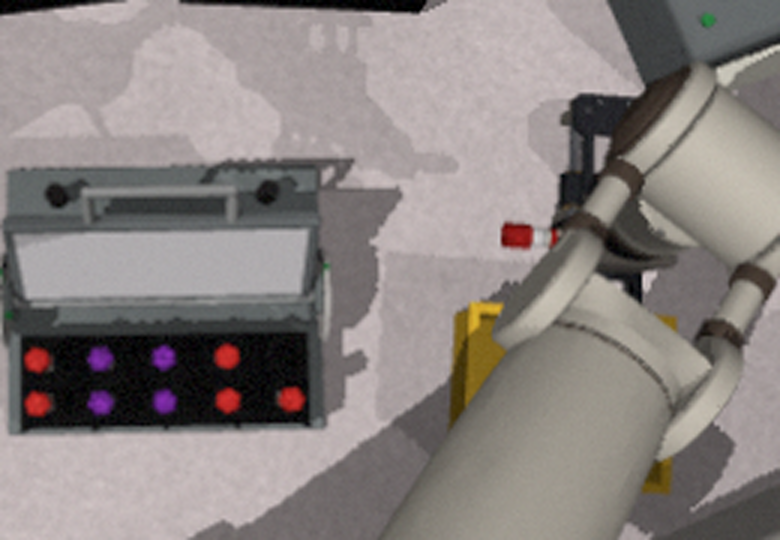

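apply_moves --increments '[{"x": 1, "y": 0, "z": -5, "turn": 0, "hand": 0}, {"x": 2, "y": 0, "z": -10, "turn": 0, "hand": 0}, {"x": 2.9, "y": 0, "z": -15.3, "turn": 0, "hand": 0}, {"x": 2.9, "y": 3, "z": -15.3, "turn": 0, "hand": 0}, {"x": 2.9, "y": 8, "z": -15.3, "turn": 0, "hand": 0}, {"x": 2.9, "y": 8.8, "z": -15.3, "turn": 0, "hand": 0}, {"x": 2.9, "y": 8.8, "z": -15.3, "turn": 0, "hand": 0.3}, {"x": 2.9, "y": 8.8, "z": -15.3, "turn": 0, "hand": 0.3}]'

```text
clock: 9.75
position: [0.4148, -0.3383, 0.0741]
eef_rot: [0.48, -0.518, 0.521, -0.48]
contact_force: [0.3, 1.2, 0.3]
opening: 0.0269
```

Run:
```python
from h import *
v=np.load('viewer.npy'); print(state()['contact_force'])
mv(.431,-.338,.16,-5)
def hole(x,y):
    c,s=np.cos(v[2]),np.sin(v[2]); return v[0]+c*x-s*y, v[1]+s*x+c*y
for x,y in((-.095,-.11),(-.095,-.055),(-.057,-.055),(-.095,.11),(-.057,.11)): print(x,y,np.round(hole(x,y),4))
x,y=hole(-.095,-.11); mv(x,y,.24,-90)
```

```text
[0.282439   1.1501787  0.25310989]
at [ 0.4148 -0.3383  0.0741] yaw -4.6 t 9.75 -> x -0.14 y -8.59 z 1.64 turn 0.008 j1 -0.91 j6 -0.83
-0.095 -0.11 [ 0.4365 -0.0854]
-0.095 -0.055 [ 0.4367 -0.0304]
-0.057 -0.055 [ 0.4747 -0.0306]
-0.095 0.11 [0.4374 0.1346]
-0.057 0.11 [0.4754 0.1344]
at [ 0.4148 -0.3383  0.0741] yaw -4.6 t 9.75 -> x -25.34 y -16.66 z 0.20 turn 1.491 j1 -0.91 j6 -0.83
```

apply_moves --increments '[{"x": 0, "y": -6, "z": 0, "turn": 0, "hand": 0.3}, {"x": 0, "y": -12, "z": 0, "turn": 0.18, "hand": 0.43}, {"x": -5, "y": -16.6, "z": 0, "turn": 0.36, "hand": 0.43}, {"x": -10, "y": -16.6, "z": 0, "turn": 0.54, "hand": 0.43}, {"x": -15, "y": -16.6, "z": 0, "turn": 0.72, "hand": 0.43}, {"x": -20, "y": -16.6, "z": 0.1, "turn": 0.9, "hand": 0.43}, {"x": -25.3, "y": -16.6, "z": 0.2, "turn": 1.08, "hand": 0.43}, {"x": -25.3, "y": -16.6, "z": 0.2, "turn": 1.26, "hand": 0.43}]'

```text
clock: 10.75
position: [0.4365, -0.0825, 0.2399]
eef_rot: [0.081, -0.702, 0.703, -0.084]
contact_force: [-0.6, -1.3, 0.1]
opening: 0.0396
```

Run:
```python
from h import *
p,D=shot('top','t7',(340,180,480,300),4);  b=box(p,D); panel(D,'top')
mv(.4365,-.0854,.102,-90)
```

```text
box 772 [ 430.9 -338.9] [192.7 160.4] 85.0
top panel coarse 60.5 fit 60.32 off 0.0084 1944
at [ 0.4365 -0.0833  0.24  ] yaw -77.0 t 10.8 -> x 0.09 y 13.80 z 0.17 turn 0.227 j1 -0.46 j6 0.88
```

View pics/t7.png

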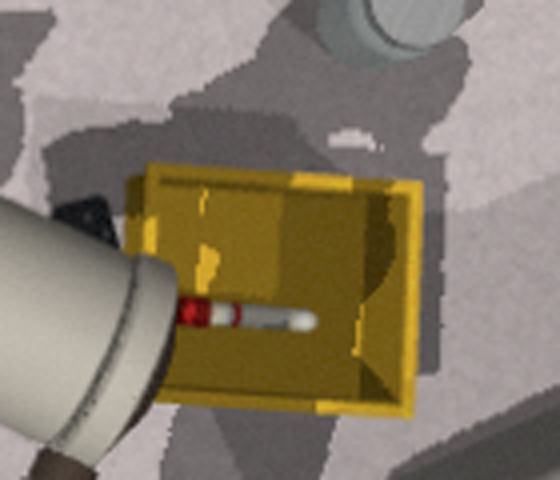

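apply_moves --increments '[{"x": 0.1, "y": 4, "z": 0.17, "turn": 0.15, "hand": 0.43}, {"x": 0.1, "y": 7, "z": 0.17, "turn": 0.227, "hand": 0.43}, {"x": 0.1, "y": 9, "z": 0.17, "turn": 0.227, "hand": 0.43}, {"x": 0.1, "y": 12, "z": 0.17, "turn": 0.227, "hand": 0.43}, {"x": 0.1, "y": 14, "z": 0.17, "turn": 0.227, "hand": 0.43}, {"x": 0.1, "y": 14, "z": 0.17, "turn": 0.227, "hand": 0}, {"x": 0.1, "y": 14, "z": 0.17, "turn": 0.227, "hand": 0}, {"x": 0.1, "y": 14, "z": 0.17, "turn": 0.227, "hand": 0}]'

```text
clock: 11.8
position: [0.4362, -0.0875, 0.0994]
eef_rot: [0.002, -0.707, 0.708, -0.004]
contact_force: [0.2, 0.2, 0.7]
opening: 0.0206
```

Run:
```python
from h import *
p,D=shot('side','s8',(180,60,460,300),2.4); 
mv(.431,-.338,.22,-90)
```

```text
at [ 0.4362 -0.0875  0.0993] yaw -89.5 t 11.85 -> x 0.71 y -12.04 z 25.06 turn 0.009 j1 -0.47 j6 1.09
```

View pics/s8.png

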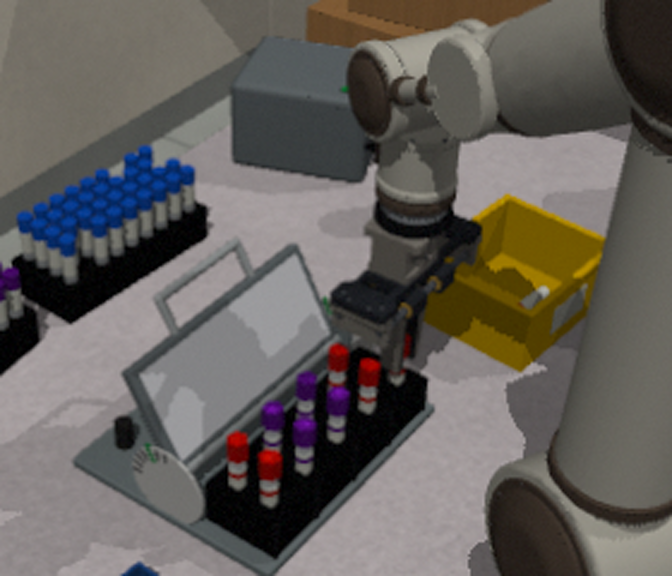

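apply_moves --increments '[{"x": 0, "y": -5, "z": 0, "turn": 0, "hand": 0}, {"x": 0, "y": -10, "z": 0, "turn": 0, "hand": 0}, {"x": 0, "y": -12.5, "z": 2, "turn": 0, "hand": 0}, {"x": -0.3, "y": -12.5, "z": 8, "turn": 0, "hand": 0}, {"x": -0.6, "y": -12.5, "z": 14, "turn": 0, "hand": 0}, {"x": -0.9, "y": -12.5, "z": 20, "turn": 0, "hand": 0}, {"x": -1.2, "y": -12.5, "z": 26, "turn": 0, "hand": 0}, {"x": -1.2, "y": -12.5, "z": 26, "turn": 0, "hand": 0}]'

```text
clock: 12.85
position: [0.4488, -0.3503, 0.2228]
eef_rot: [0.002, -0.707, 0.707, -0.002]
contact_force: [0.6, 0.5, -0.7]
opening: 0.0205
```

Run:
```python
from h import *
p,D=shot('side','s9',(180,60,460,300),2.4); p,D=shot('top','t9',(210,120,480,300),2.9);box(p,D); print(state()['opening'])
mv(.45,-.35,.115,-90)
```

```text
box 542 [ 431.7 -336.8] [188.9 160.4] 84.7
0.02052990977948513
at [ 0.4493 -0.3467  0.223 ] yaw -89.5 t 12.95 -> x -0.07 y 10.80 z 0.34 turn 0.008 j1 -0.87 j6 0.69
```

View pics/s9.png

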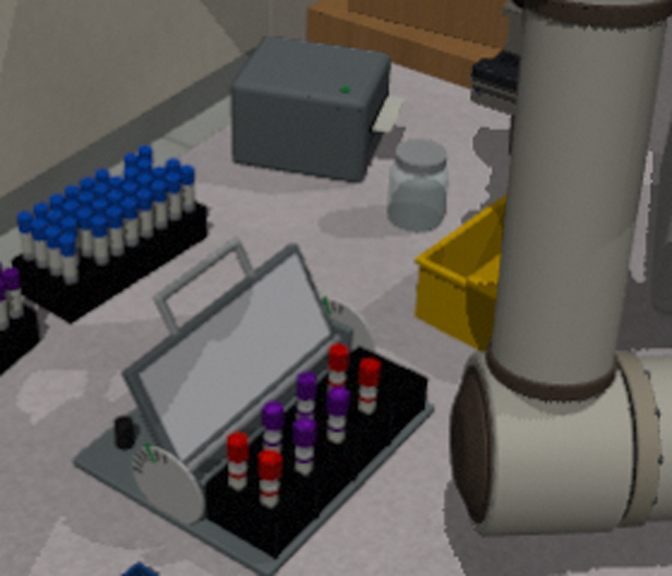

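View pics/t9.png

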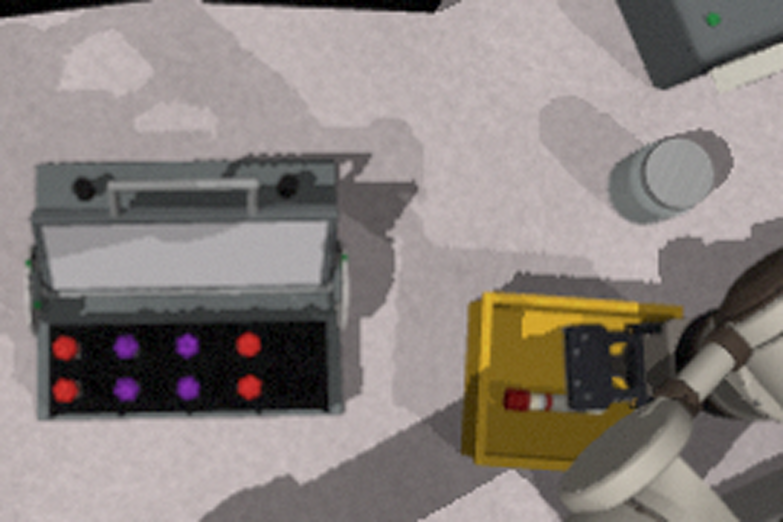

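apply_moves --increments '[{"x": 0, "y": 5, "z": 0.2, "turn": 0, "hand": 0}, {"x": 0, "y": 9, "z": 0.2, "turn": 0, "hand": 0}, {"x": 0, "y": 10.8, "z": 0.2, "turn": 0, "hand": 0}, {"x": 0, "y": 10.8, "z": 0.2, "turn": 0, "hand": 0}, {"x": 0, "y": 10.8, "z": 0.2, "turn": 0, "hand": 0.43}, {"x": 0, "y": 10.8, "z": 0.2, "turn": 0, "hand": 0.43}, {"x": 0, "y": 5, "z": 0.2, "turn": 0, "hand": 0.43}, {"x": 0, "y": 0, "z": 0.2, "turn": 0, "hand": 0.43}]'

```text
clock: 13.95
position: [0.4496, -0.349, 0.2256]
eef_rot: [0.003, -0.707, 0.708, -0.003]
contact_force: [0.2, -0.5, -0.8]
opening: 0.0399
```

Run:
```python
from h import *
mv(.4367,-.0304,.22,-90)
```

```text
at [ 0.4496 -0.349   0.2256] yaw -89.5 t 13.95 -> x 1.02 y 0.51 z -31.87 turn 0.009 j1 -0.87 j6 0.69
```

apply_moves --increments '[{"x": 0.2, "y": 0.5, "z": -6, "turn": 0, "hand": 0.43}, {"x": 0.4, "y": 0.5, "z": -12, "turn": 0, "hand": 0.43}, {"x": 0.6, "y": 0.5, "z": -18, "turn": 0, "hand": 0.43}, {"x": 0.8, "y": 0.5, "z": -24, "turn": 0.009, "hand": 0.43}, {"x": 1, "y": 0.5, "z": -29, "turn": 0.009, "hand": 0.43}, {"x": 1, "y": 0.5, "z": -31.9, "turn": 0.009, "hand": 0.43}, {"x": 1, "y": 3, "z": -31.9, "turn": 0.009, "hand": 0.43}, {"x": 1, "y": 6, "z": -31.9, "turn": 0.009, "hand": 0.43}]'

```text
clock: 14.95
position: [0.4379, -0.0298, 0.1642]
eef_rot: [-0.001, -0.707, 0.708, -0.002]
contact_force: [-0.7, -0.3, -1.0]
opening: 0.0394
```

Run:
```python
from h import *
p,D=shot('top','t10',(210,120,480,300),2.9);box(p,D)
mv(.4367,-.0304,.10,-90)
```

```text
box 916 [ 430.9 -338.7] [192.8 160.1] 84.7
at [ 0.4349 -0.029   0.1595] yaw -90.0 t 15.0 -> x -0.20 y 5.95 z 0.15 turn 0.000 j1 -0.35 j6 1.23
```

View pics/t10.png

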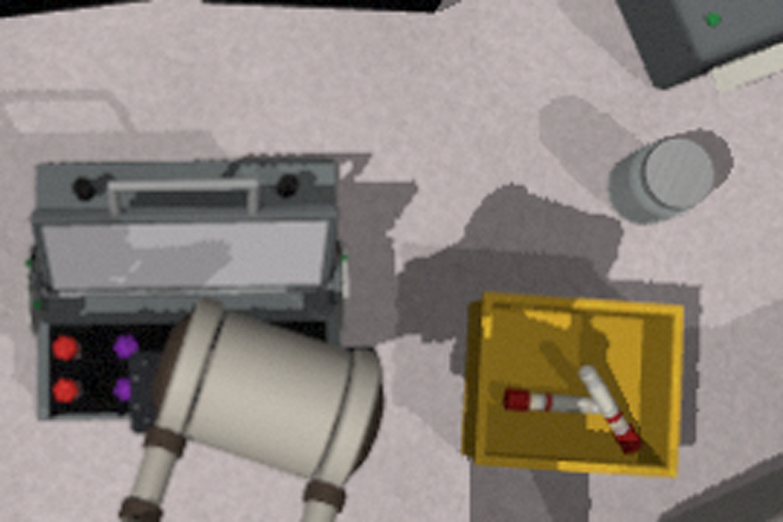

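apply_moves --increments '[{"x": 0, "y": 3, "z": 0, "turn": 0, "hand": 0.43}, {"x": 0, "y": 5, "z": 0, "turn": 0, "hand": 0.43}, {"x": 0, "y": 6.3, "z": 0, "turn": 0, "hand": 0.43}, {"x": 0, "y": 6.3, "z": 0, "turn": 0, "hand": 0.43}, {"x": 0, "y": 6.3, "z": 0, "turn": 0, "hand": 0}, {"x": 0, "y": 6.3, "z": 0, "turn": 0, "hand": 0}, {"x": 0, "y": 6.3, "z": 0, "turn": 0, "hand": 0}, {"x": 0, "y": 3, "z": 0, "turn": 0, "hand": 0}]'

```text
clock: 16.0
position: [0.4356, -0.0299, 0.1316]
eef_rot: [-0.001, 0.707, -0.707, -0.001]
contact_force: [1.4, -0.4, -0.5]
opening: 0.0188
```

Run:
```python
from h import *
mv(.43,-.31,.225,-90)
```

```text
at [ 0.4356 -0.0299  0.1316] yaw -90.0 t 16.0 -> x 0.57 y -9.34 z 28.01 turn -0.001 j1 -0.35 j6 1.23
```

apply_moves --increments '[{"x": 0, "y": -5, "z": 0, "turn": 0, "hand": 0}, {"x": -0.3, "y": -9.3, "z": 3, "turn": 0, "hand": 0}, {"x": -1, "y": -9.3, "z": 9, "turn": 0, "hand": 0}, {"x": -1.6, "y": -9.3, "z": 15, "turn": 0, "hand": 0}, {"x": -2.2, "y": -9.3, "z": 21, "turn": 0, "hand": 0}, {"x": -2.4, "y": -9.3, "z": 27, "turn": 0, "hand": 0}, {"x": -2.4, "y": -9.3, "z": 27.2, "turn": 0, "hand": 0}, {"x": -2.4, "y": -9.3, "z": 27.2, "turn": 0, "hand": 0}]'

```text
clock: 17.0
position: [0.4604, -0.3014, 0.2257]
eef_rot: [0.0, 0.707, -0.707, -0.0]
contact_force: [-0.5, 0.6, -0.1]
opening: 0.0191
```

Run:
```python
from h import *
p,D=shot('top','t11',(210,120,480,300),2.9);box(p,D); print(state()['opening'])
mv(.46,-.30,.115,-90)
```

```text
box 515 [ 431.7 -337.8] [190.8 159.6] 84.8
0.019028698685919516
at [ 0.4606 -0.3007  0.2258] yaw -90.0 t 17.05 -> x 0.06 y 11.08 z -0.06 turn 0.000 j1 -0.8 j6 0.77
```

View pics/t11.png

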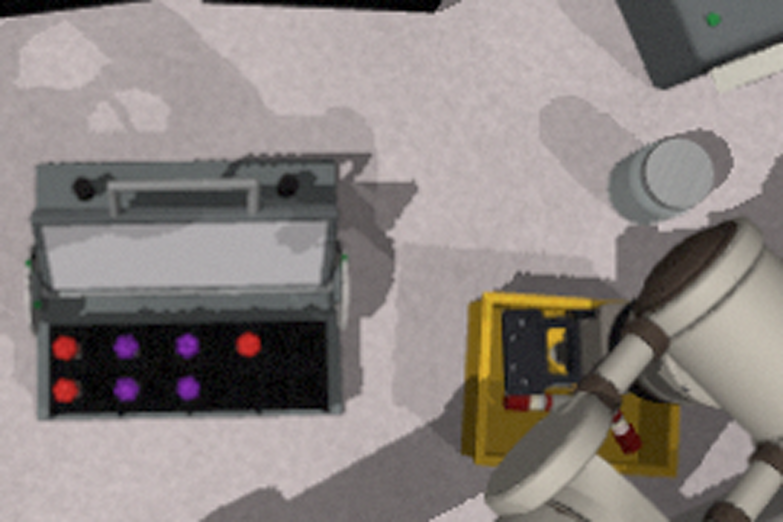

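apply_moves --increments '[{"x": 0, "y": 5, "z": 0, "turn": 0, "hand": 0}, {"x": 0, "y": 9, "z": 0, "turn": 0, "hand": 0}, {"x": 0, "y": 11, "z": 0, "turn": 0, "hand": 0}, {"x": 0, "y": 11, "z": 0, "turn": 0, "hand": 0}, {"x": 0, "y": 11, "z": 0, "turn": 0, "hand": 0.43}, {"x": 0, "y": 11, "z": 0, "turn": 0, "hand": 0.43}, {"x": 0, "y": 5, "z": 0, "turn": 0, "hand": 0.43}, {"x": 0, "y": 0, "z": 0, "turn": 0, "hand": 0.43}]'

```text
clock: 18.05
position: [0.4608, -0.302, 0.2287]
eef_rot: [-0.001, -0.707, 0.708, -0.0]
contact_force: [0.1, -0.5, 0.5]
opening: 0.0397
```

Run:
```python
from h import *
mv(.4747,-.0306,.165,-90)
```

```text
at [ 0.4608 -0.302   0.2287] yaw -90.0 t 18.05 -> x -1.37 y 6.34 z -27.15 turn -0.000 j1 -0.8 j6 0.77
```

apply_moves --increments '[{"x": -0.3, "y": 0, "z": -6, "turn": 0, "hand": 0.43}, {"x": -0.6, "y": 0, "z": -12, "turn": 0, "hand": 0.43}, {"x": -0.9, "y": 0, "z": -18, "turn": 0, "hand": 0.43}, {"x": -1.2, "y": 0, "z": -24, "turn": 0, "hand": 0.43}, {"x": -1.4, "y": 1, "z": -27.1, "turn": 0, "hand": 0.43}, {"x": -1.4, "y": 4, "z": -27.1, "turn": 0, "hand": 0.43}, {"x": -1.4, "y": 6, "z": -27.1, "turn": 0, "hand": 0.43}, {"x": -1.4, "y": 6, "z": -27.1, "turn": 0, "hand": 0.43}]'

```text
clock: 19.05
position: [0.4739, -0.0305, 0.1653]
eef_rot: [-0.001, 0.707, -0.707, -0.001]
contact_force: [0.7, -0.6, 0.2]
opening: 0.0395
```

Run:
```python
from h import *
p,D=shot('top','t12',(210,120,480,300),2.9);box(p,D)
mv(.4747,-.0306,.10,-90)
```

```text
box 922 [ 431.  -338.7] [193.3 160.2] 84.5
at [ 0.4748 -0.0309  0.1665] yaw -90.0 t 19.1 -> x 0.01 y 6.65 z -0.03 turn -0.000 j1 -0.32 j6 1.25
```

View pics/t12.png

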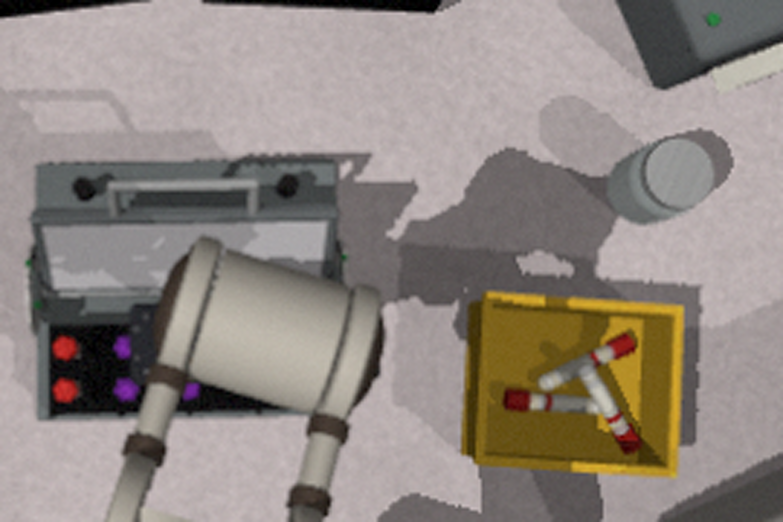

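apply_moves --increments '[{"x": 0, "y": 3, "z": 0, "turn": 0, "hand": 0.43}, {"x": 0, "y": 5, "z": 0, "turn": 0, "hand": 0.43}, {"x": 0, "y": 6.6, "z": 0, "turn": 0, "hand": 0.43}, {"x": 0, "y": 6.6, "z": 0, "turn": 0, "hand": 0.43}, {"x": 0, "y": 6.6, "z": 0, "turn": 0, "hand": 0}, {"x": 0, "y": 6.6, "z": 0, "turn": 0, "hand": 0}, {"x": 0, "y": 6.6, "z": 0, "turn": 0, "hand": 0}, {"x": 0, "y": 3, "z": 0, "turn": 0, "hand": 0}]'

```text
clock: 20.1
position: [0.4731, -0.0307, 0.1342]
eef_rot: [-0.001, 0.707, -0.707, -0.002]
contact_force: [-0.9, -0.5, -0.1]
opening: 0.0185
```

Run:
```python
from h import *
mv(.42,-.30,.23,-90)
```

```text
at [ 0.4731 -0.0307  0.1342] yaw -90.0 t 20.1 -> x 5.34 y -9.57 z 26.92 turn -0.000 j1 -0.32 j6 1.25
```

apply_moves --increments '[{"x": 0, "y": -5, "z": 0, "turn": 0, "hand": 0}, {"x": 0.3, "y": -9.6, "z": 3, "turn": 0, "hand": 0}, {"x": 1, "y": -9.6, "z": 9, "turn": 0, "hand": 0}, {"x": 2, "y": -9.6, "z": 15, "turn": 0, "hand": 0}, {"x": 3, "y": -9.6, "z": 21, "turn": 0, "hand": 0}, {"x": 3.3, "y": -9.6, "z": 25.4, "turn": 0, "hand": 0}, {"x": 3.3, "y": -9.6, "z": 25.4, "turn": 0, "hand": 0}, {"x": 3.3, "y": -9.6, "z": 25.4, "turn": 0, "hand": 0}]'

```text
clock: 21.1
position: [0.4415, -0.2841, 0.2318]
eef_rot: [0.0, 0.707, -0.707, -0.0]
contact_force: [-0.3, -0.0, -1.0]
opening: 0.0188
```

Run:
```python
from h import *
p,D=shot('top','t13',(210,120,480,300),2.9);box(p,D); print(state()['opening'])
mv(.44,-.285,.12,-90)
```

```text
box 467 [ 431.6 -337.7] [190.3 159.9] 84.8
0.018547724779526115
at [ 0.4417 -0.2837  0.2318] yaw -90.0 t 21.15 -> x 0.17 y 11.18 z 0.13 turn 0.001 j1 -0.8 j6 0.77
```

View pics/t13.png

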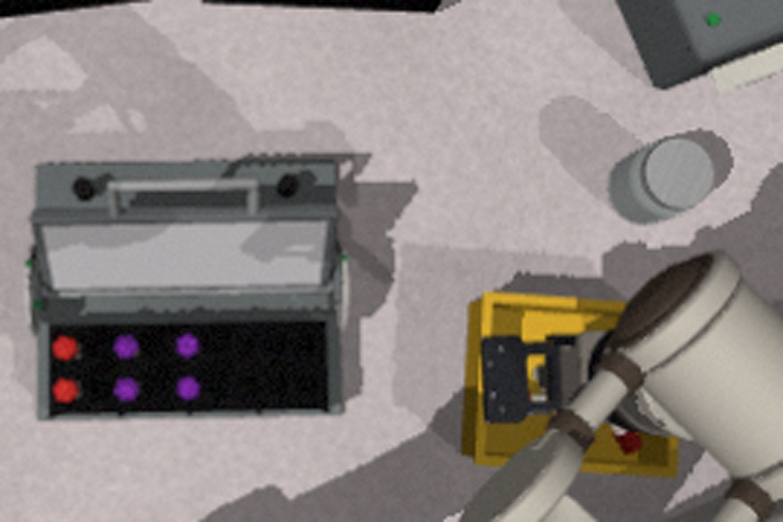

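apply_moves --increments '[{"x": 0, "y": 5, "z": 0, "turn": 0, "hand": 0}, {"x": 0, "y": 9, "z": 0, "turn": 0, "hand": 0}, {"x": 0, "y": 11.2, "z": 0, "turn": 0, "hand": 0}, {"x": 0, "y": 11.2, "z": 0, "turn": 0, "hand": 0}, {"x": 0, "y": 11.2, "z": 0, "turn": 0, "hand": 0.43}, {"x": 0, "y": 11.2, "z": 0, "turn": 0, "hand": 0.43}, {"x": 0, "y": 5, "z": 0, "turn": 0, "hand": 0.43}, {"x": 0, "y": 0, "z": 0, "turn": 0, "hand": 0.43}]'

```text
clock: 22.15
position: [0.4419, -0.2852, 0.2349]
eef_rot: [-0.001, -0.706, 0.708, -0.0]
contact_force: [0.2, -0.2, 0.9]
opening: 0.0398
```

Run:
```python
from h import *
mv(.4754,.1344,.165,-90)
```

```text
at [ 0.4419 -0.2852  0.2349] yaw -90.0 t 22.15 -> x -3.32 y 6.92 z -41.97 turn -0.000 j1 -0.8 j6 0.77
```

apply_moves --increments '[{"x": -0.5, "y": 0, "z": -6, "turn": 0, "hand": 0.43}, {"x": -1, "y": 0, "z": -12, "turn": 0, "hand": 0.43}, {"x": -1.5, "y": 0, "z": -18, "turn": 0, "hand": 0.43}, {"x": -2, "y": 0, "z": -24, "turn": 0, "hand": 0.43}, {"x": -2.5, "y": 0, "z": -30, "turn": 0, "hand": 0.43}, {"x": -3, "y": 0, "z": -36, "turn": 0, "hand": 0.43}, {"x": -3.3, "y": 2, "z": -42, "turn": 0, "hand": 0.43}, {"x": -3.3, "y": 5, "z": -42, "turn": 0, "hand": 0.43}]'

```text
clock: 23.15
position: [0.4757, 0.139, 0.1836]
eef_rot: [-0.0, 0.707, -0.707, 0.004]
contact_force: [0.2, -0.0, -0.2]
opening: 0.0397
```

Run:
```python
from h import *
p,D=shot('top','t14',(210,120,480,300),2.9);box(p,D);panel(D,'top')
mv(.4754,.1344,.10,-90)
```

```text
box 928 [ 431.3 -338.6] [193.6 160.2] 84.5
top panel coarse 60.5 fit 60.34 off 0.0084 1857
at [0.4726 0.1372 0.1784] yaw -89.8 t 23.2 -> x -0.31 y 7.84 z 0.28 turn 0.004 j1 0.04 j6 1.6
```

View pics/t14.png

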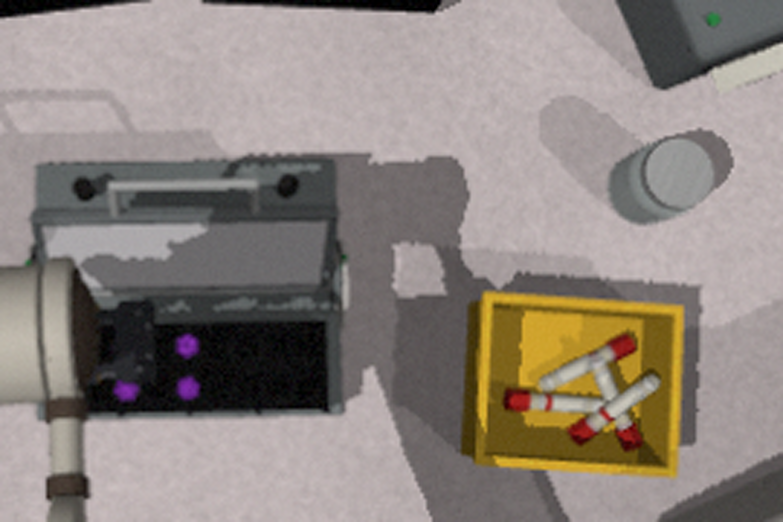

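apply_moves --increments '[{"x": 0, "y": 2, "z": 0, "turn": 0, "hand": 0.43}, {"x": 0, "y": 4, "z": 0, "turn": 0, "hand": 0.43}, {"x": 0, "y": 6.5, "z": 0, "turn": 0, "hand": 0.43}, {"x": 0, "y": 8.3, "z": 0, "turn": 0, "hand": 0.43}, {"x": 0, "y": 8.3, "z": 0, "turn": 0, "hand": 0.43}, {"x": 0, "y": 8.3, "z": 0, "turn": 0, "hand": 0}, {"x": 0, "y": 8.3, "z": 0, "turn": 0, "hand": 0}, {"x": 0, "y": 8.3, "z": 0, "turn": 0, "hand": 0}]'

```text
clock: 24.2
position: [0.4757, 0.1348, 0.1001]
eef_rot: [-0.001, -0.707, 0.707, -0.001]
contact_force: [-0.5, -2.0, 2.8]
opening: 0.0196
```

Run:
```python
from h import *
mv(.46,-.36,.24,-90)
```

```text
at [0.4757 0.1348 0.1001] yaw -90.0 t 24.2 -> x 1.53 y -13.95 z 49.49 turn -0.000 j1 0.03 j6 1.6
```

apply_moves --increments '[{"x": 0, "y": -5, "z": 0, "turn": 0, "hand": 0}, {"x": 0, "y": -10, "z": 0, "turn": 0, "hand": 0}, {"x": 0, "y": -14, "z": 3, "turn": 0, "hand": 0}, {"x": 0, "y": -14, "z": 9, "turn": 0, "hand": 0}, {"x": 0, "y": -14, "z": 15, "turn": 0, "hand": 0}, {"x": 0.2, "y": -14, "z": 21, "turn": 0, "hand": 0}, {"x": 0.4, "y": -14, "z": 27, "turn": 0, "hand": 0}, {"x": 0.6, "y": -14, "z": 33, "turn": 0, "hand": 0}]'

```text
clock: 25.2
position: [0.4683, -0.1967, 0.2393]
eef_rot: [-0.001, -0.707, 0.707, -0.0]
contact_force: [0.0, -0.7, -0.5]
opening: 0.0183
```

Run:
```python
from h import *
p,D=shot('top','t15',(210,120,480,300),2.9);box(p,D); print(state()['opening'])
mv(.47,-.285,.235,-90)
```

```text
box 330 [ 376.8 -330.4] [194.4  69.8] 77.1
0.018509583968520444
at [ 0.4676 -0.2034  0.2393] yaw -90.3 t 25.25 -> x -0.29 y 0.47 z 8.15 turn -0.006 j1 -0.65 j6 0.93
```

View pics/t15.png

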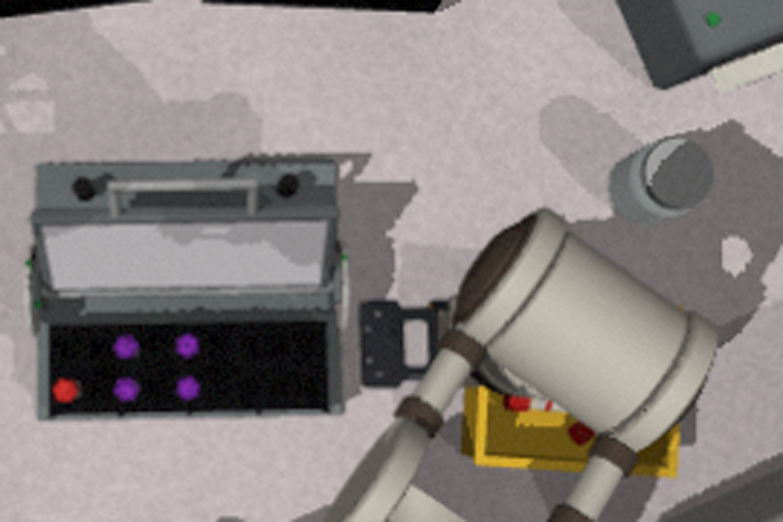

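apply_moves --increments '[{"x": 0, "y": 0, "z": 5, "turn": 0, "hand": 0}, {"x": 0, "y": 0, "z": 9, "turn": 0, "hand": 0}, {"x": 0, "y": 4, "z": 9, "turn": 0, "hand": 0}, {"x": 0, "y": 9, "z": 9, "turn": 0, "hand": 0}, {"x": 0, "y": 11.7, "z": 9, "turn": 0, "hand": 0}, {"x": 0, "y": 11.7, "z": 9, "turn": 0, "hand": 0}, {"x": 0, "y": 11.7, "z": 9, "turn": 0, "hand": 0.43}, {"x": 0, "y": 11.7, "z": 9, "turn": 0, "hand": 0.43}]'

```text
clock: 26.25
position: [0.4696, -0.2857, 0.124]
eef_rot: [-0.001, -0.706, 0.708, -0.001]
contact_force: [0.2, 0.1, 0.1]
opening: 0.0367
```

Run:
```python
from h import *
mv(.4374,.1346,.24,-90)
```

```text
at [ 0.4696 -0.2857  0.124 ] yaw -90.0 t 26.25 -> x 3.20 y -11.71 z -42.00 turn -0.000 j1 -0.77 j6 0.8
```

apply_moves --increments '[{"x": 0, "y": -5, "z": 0, "turn": 0, "hand": 0.43}, {"x": 0, "y": -10, "z": -2, "turn": 0, "hand": 0.43}, {"x": 0.5, "y": -10, "z": -8, "turn": 0, "hand": 0.43}, {"x": 1, "y": -10, "z": -14, "turn": 0, "hand": 0.43}, {"x": 1.5, "y": -10, "z": -20, "turn": 0, "hand": 0.43}, {"x": 2, "y": -10, "z": -26, "turn": 0, "hand": 0.43}, {"x": 2.5, "y": -10, "z": -32, "turn": 0, "hand": 0.43}, {"x": 3.2, "y": -10, "z": -38, "turn": 0, "hand": 0.43}]'

```text
clock: 27.25
position: [0.437, 0.097, 0.2236]
eef_rot: [-0.002, -0.707, 0.707, -0.001]
contact_force: [1.6, -0.3, -0.2]
opening: 0.0396
```

Run:
```python
from h import *
p,D=shot('top','t16',(210,120,480,300),2.9);box(p,D)
mv(.4374,.1346,.10,-90)
```

```text
box 924 [ 431.2 -338.7] [192.6 160.2] 84.6
at [0.4353 0.1035 0.2235] yaw -89.7 t 27.3 -> x -0.20 y 12.36 z -3.05 turn 0.006 j1 -0.04 j6 1.52
```

View pics/t16.png

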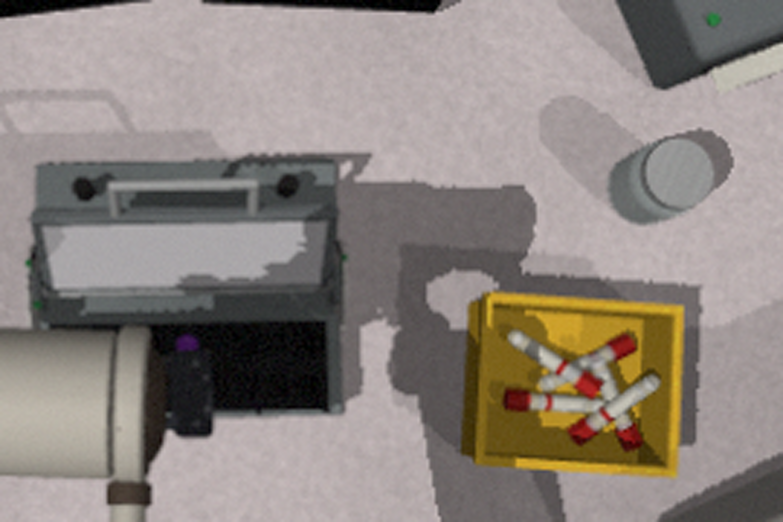

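apply_moves --increments '[{"x": 0, "y": 2, "z": -4, "turn": 0, "hand": 0.43}, {"x": 0, "y": 5, "z": -4, "turn": 0, "hand": 0.43}, {"x": 0, "y": 8, "z": -4, "turn": 0, "hand": 0.43}, {"x": 0, "y": 11, "z": -4, "turn": 0, "hand": 0.43}, {"x": 0, "y": 12.4, "z": -4, "turn": 0, "hand": 0.43}, {"x": 0, "y": 12.4, "z": -4, "turn": 0, "hand": 0.43}, {"x": 0, "y": 12.4, "z": -4, "turn": 0, "hand": 0}, {"x": 0, "y": 12.4, "z": -4, "turn": 0, "hand": 0}]'

```text
clock: 28.3
position: [0.4377, 0.1352, 0.0992]
eef_rot: [0.001, 0.707, -0.707, 0.001]
contact_force: [0.6, 0.3, 0.0]
opening: 0.022
```

Run:
```python
from h import *
print(state()['opening']);mv(.47,-.38,.24,-90)
```

```text
0.02204909168424234
at [0.4377 0.1352 0.0992] yaw -90.0 t 28.3 -> x -3.28 y -14.08 z 51.51 turn -0.000 j1 0.03 j6 1.61
```

apply_moves --increments '[{"x": 0, "y": 0, "z": 0, "turn": 0, "hand": 0}, {"x": 0, "y": 0, "z": 0, "turn": 0, "hand": 0}, {"x": 0, "y": -4, "z": 0, "turn": 0, "hand": 0}, {"x": 0, "y": -9, "z": 0, "turn": 0, "hand": 0}, {"x": 0, "y": -14, "z": 2, "turn": 0, "hand": 0}, {"x": 0, "y": -14, "z": 8, "turn": 0, "hand": 0}, {"x": -0.5, "y": -14, "z": 14, "turn": 0, "hand": 0}, {"x": -1, "y": -14, "z": 20, "turn": 0, "hand": 0}]'

```text
clock: 29.3
position: [0.4464, -0.0662, 0.2379]
eef_rot: [0.0, 0.707, -0.707, 0.0]
contact_force: [0.3, -0.3, -0.3]
opening: 0.0202
```

Run:
```python
from h import *
print(state()['opening']);mv(.465,-.37,.24,-90)
p,D=shot('top','t17',(210,120,480,300),2.9);box(p,D);shot('side','s17',(180,60,460,300),2.4)
```

```text
0.020225586540543926
at [ 0.4464 -0.0662  0.2379] yaw -90.0 t 29.3 -> x -1.86 y -0.23 z 30.38 turn 0.000 j1 -0.42 j6 1.15
box 915 [ 431.1 -338.8] [192.6 160.3] 84.6
```

View pics/s17.png

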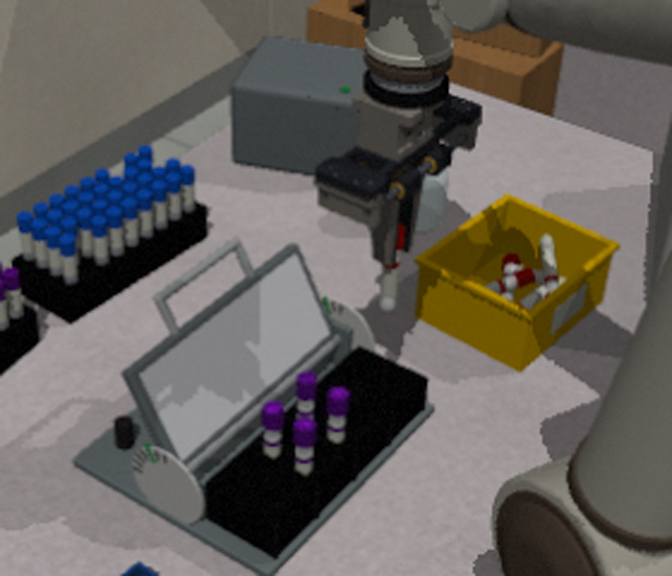

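View pics/t17.png

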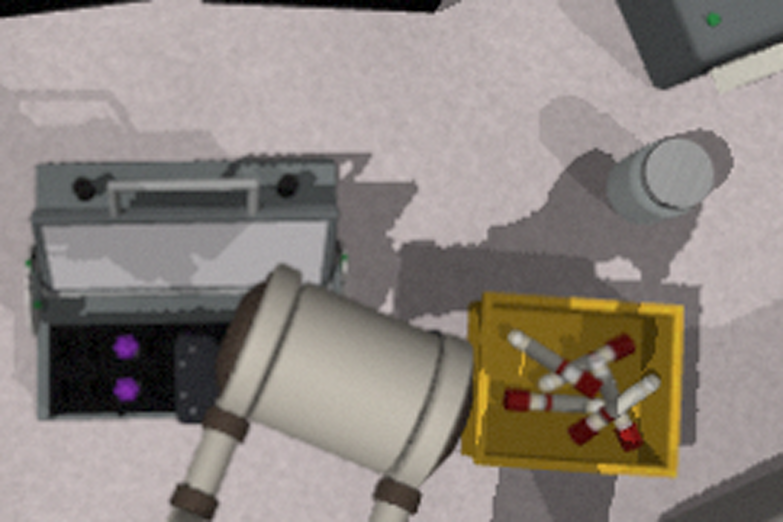

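apply_moves --increments '[{"x": 1, "y": 0, "z": 5, "turn": 0, "hand": 0}, {"x": 2.5, "y": 0, "z": 10.5, "turn": 0, "hand": 0}, {"x": 4, "y": 0, "z": 16, "turn": 0, "hand": 0}, {"x": 5.5, "y": 0, "z": 21, "turn": 0, "hand": 0}, {"x": 6.1, "y": 0, "z": 22.9, "turn": 0, "hand": 0}, {"x": 6.1, "y": 4, "z": 22.9, "turn": 0, "hand": 0}, {"x": 6.1, "y": 9, "z": 22.9, "turn": 0, "hand": 0}, {"x": 6.1, "y": 11.7, "z": 22.9, "turn": 0, "hand": 0}]'

```text
clock: 30.4
position: [0.3851, -0.291, 0.118]
eef_rot: [-0.001, 0.709, -0.706, -0.001]
contact_force: [0.0, -0.4, -0.0]
opening: 0.0202
```

Run:
```python
from h import *
print(state()['opening']);mv(.385,-.295,.12,-90)
p,D=shot('top','t18',(210,120,480,300),2.9);box(p,D);shot('side','s18',(180,60,460,300),2.4)
```

```text
0.020179865251493474
at [ 0.3851 -0.291   0.118 ] yaw -90.0 t 30.4 -> x 0.01 y -0.20 z 0.40 turn 0.001 j1 -0.9 j6 0.67
box 448 [ 432.1 -338.1] [191.  158.4] 85.0
```

View pics/t18.png

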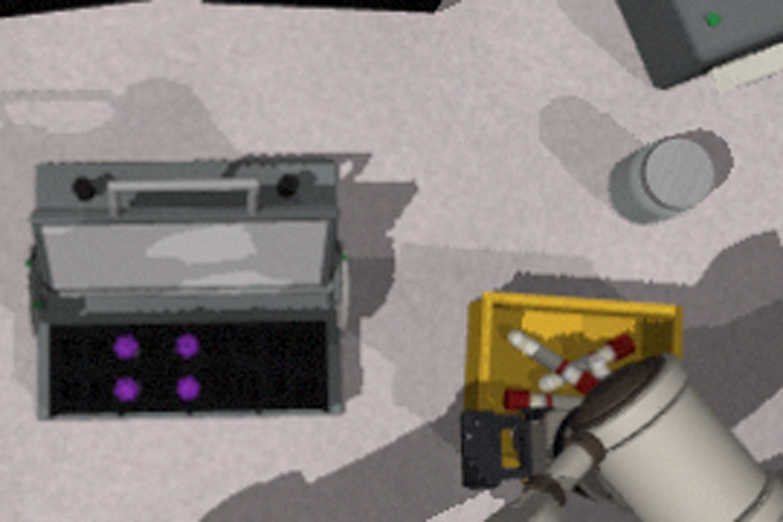

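Release and rise.

apply_moves --increments '[{"x": 0, "y": 0, "z": 0, "turn": 0, "hand": 0.43}, {"x": 0, "y": 0, "z": 0, "turn": 0, "hand": 0.43}, {"x": 0, "y": -4, "z": 0, "turn": 0, "hand": 0.43}, {"x": 0, "y": -9, "z": 0, "turn": 0, "hand": 0.43}, {"x": -3, "y": -14, "z": 0, "turn": -0.15, "hand": 0.23}, {"x": -8, "y": -18, "z": -2, "turn": -0.3, "hand": 0.23}, {"x": -12, "y": -20, "z": -6, "turn": -0.48, "hand": 0.23}, {"x": -14, "y": -20, "z": -12, "turn": -0.66, "hand": 0.23}]'

```text
clock: 31.5
position: [0.5276, -0.1756, 0.3248]
eef_rot: [0.229, -0.667, 0.67, -0.232]
contact_force: [0.4, 0.4, 1.0]
opening: 0.0211
```

Run:
```python
from h import *
p,D=shot('top','t19',(210,120,480,300),2.9);box(p,D);panel(D,'top')
p,D=shot('side','s19',(180,60,460,300),2.4);panel(D)
X=cloud('top',imaging.camera('top')[1])
v=np.load('viewer.npy')
mv(.6115,.0236,.30,0)
```

```text
box 607 [ 431.6 -338.2] [191.8 159.3] 84.3
top panel coarse 60.5 fit 60.53 off 0.0081 1924
side panel coarse 59.99999999999999 fit 60.63 off 0.0058 2851
at [ 0.5261 -0.1735  0.3226] yaw -52.0 t 31.65 -> x -18.87 y 2.26 z -10.27 turn -0.907 j1 -0.54 j6 0.37
```

View pics/t19.png

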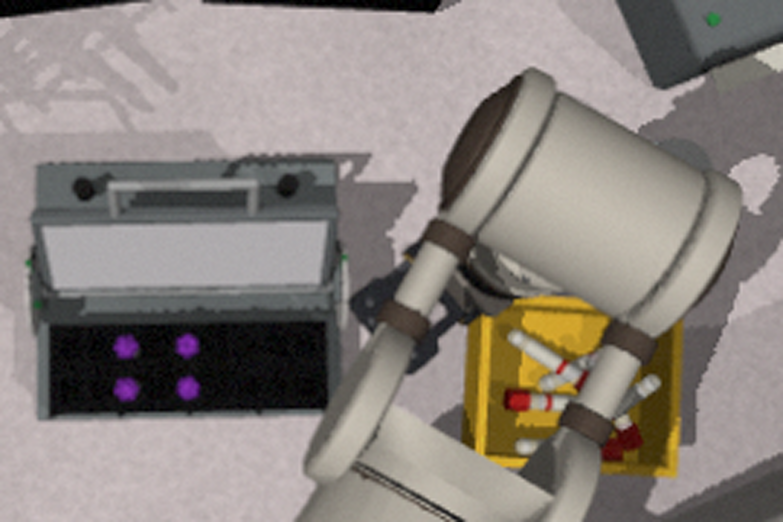

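View pics/s19.png

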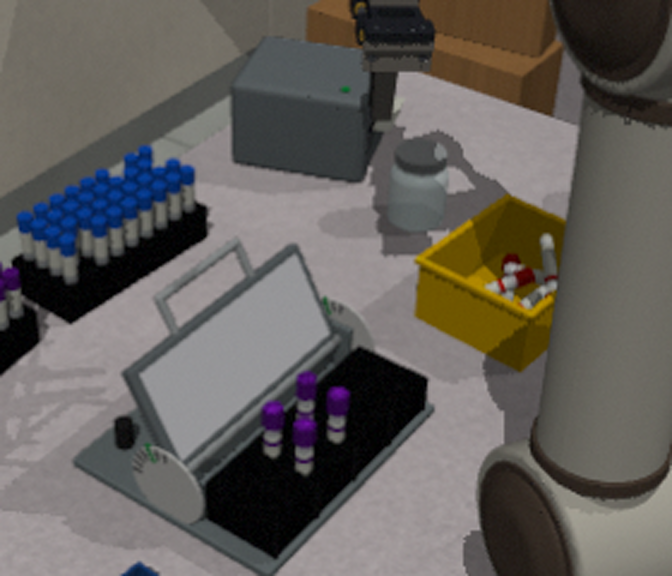

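apply_moves --increments '[{"x": -4, "y": 0, "z": -2, "turn": -0.15, "hand": 0.23}, {"x": -8, "y": 0, "z": -4, "turn": -0.3, "hand": 0.23}, {"x": -12, "y": 0, "z": -6, "turn": -0.48, "hand": 0.23}, {"x": -16, "y": 0, "z": -8, "turn": -0.66, "hand": 0.23}, {"x": -18.9, "y": 2, "z": -10.3, "turn": -0.84, "hand": 0.23}, {"x": -18.9, "y": 2, "z": -10.3, "turn": -0.907, "hand": 0.23}, {"x": -18.9, "y": 2, "z": -10.3, "turn": -0.907, "hand": 0.23}, {"x": -18.9, "y": 2, "z": -10.3, "turn": -0.907, "hand": 0.23}]'

```text
clock: 32.65
position: [0.6113, 0.0201, 0.3016]
eef_rot: [0.498, -0.501, 0.502, -0.498]
contact_force: [-0.0, -0.1, -0.3]
opening: 0.0214
```

Run:
```python
from h import *
p,D=shot('top','t20');box(p,D);shot('side','s20')
mv(.6115,.0236,.19,0); 
for t in('red_1_mid',): 
  for cam in ('top','side'): print(t,cam,[(o['conf'],(np.array(o['extent'])*[560,420,560,420]).round()) for o in models.find_in(t,cam)])
```

```text
box 921 [ 431.2 -338.8] [192.6 160.7] 84.2
at [0.6113 0.0204 0.3015] yaw -0.4 t 32.75 -> x -0.33 y 11.15 z 0.01 turn -0.007 j1 -0.16 j6 -0.16
red_1_mid top [(0.58, array([388., 269., 427., 279.]))]
red_1_mid side [(0.25, array([209., 160., 358., 300.]))]
```

View pics/t20.png

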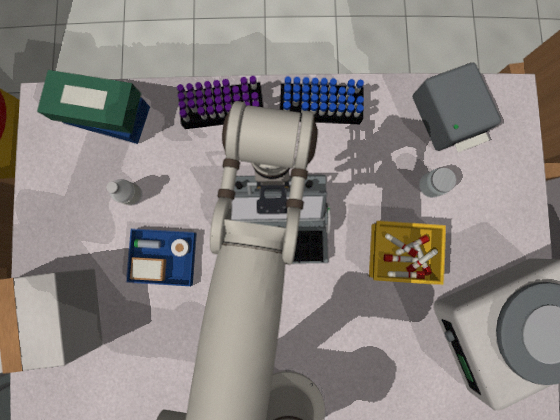

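View pics/s20.png

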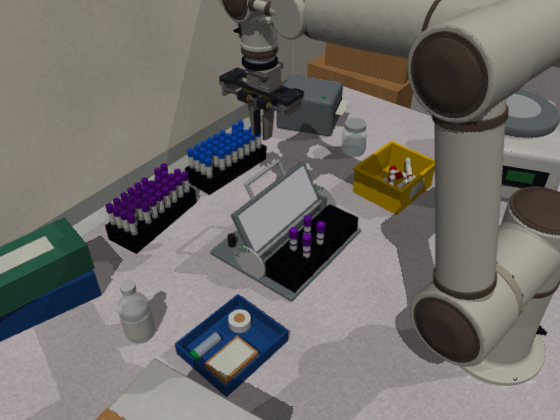

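Run:
```python
from h import *
p,D=shot('top','t21',(360,210,455,295),6)
X=cloud('top',D); m=(abs(X[:,:,0]-.431)<.062)&(abs(X[:,:,1]+.338)<.077); print(np.sort(X[m][:,2])[-15:].round(3))
```

```text
[0.059 0.059 0.059 0.06  0.06  0.06  0.061 0.061 0.062 0.062 0.063 0.064
 0.066 0.066 0.067]
```

View pics/t21.png

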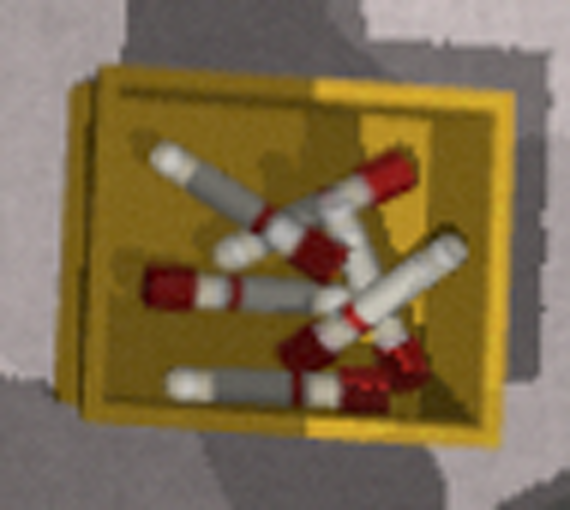

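All six red tubes lie in the box, every point below 70 mm. Now grip the bar again.

apply_moves --increments '[{"x": -0.3, "y": 4, "z": 0, "turn": -0.007, "hand": 0.23}, {"x": -0.3, "y": 8, "z": 0, "turn": -0.007, "hand": 0.23}, {"x": -0.3, "y": 10, "z": 0, "turn": -0.007, "hand": 0.23}, {"x": -0.3, "y": 11.1, "z": 0, "turn": -0.007, "hand": 0.23}, {"x": -0.3, "y": 11.1, "z": 0, "turn": -0.007, "hand": 0.23}, {"x": -0.3, "y": 11.1, "z": 0, "turn": -0.007, "hand": 0}, {"x": -0.3, "y": 11.1, "z": 0, "turn": -0.007, "hand": 0}, {"x": -0.3, "y": 11.1, "z": 0, "turn": -0.007, "hand": 0}]'

```text
clock: 33.9
position: [0.6115, 0.0242, 0.1911]
eef_rot: [-0.5, 0.499, -0.5, 0.501]
contact_force: [-3.8, -0.7, 3.5]
opening: 0.0088
```

Run:
```python
from h import *
s,M=axes(); print(s['position'],s['opening'],s['contact_force'])
for a0,a1,n in((60.3,30,8),(30,0,8)):
  c=lambda a:.158*np.array([np.cos(np.radians(a)),np.sin(np.radians(a))])
  for a in np.linspace(a0,a1,n+1)[1:]:
    d=(c(a)-c(a0))*100; print('y %.2f z %.2f'%(-d[1],d[0]))
```

```text
[0.61148763 0.02418493 0.19106694] 0.008765423112106069 [-3.79649475 -0.6538891   3.51643055]
y 0.55 z 0.89
y 1.15 z 1.74
y 1.81 z 2.55
y 2.52 z 3.31
y 3.28 z 4.03
y 4.09 z 4.69
y 4.94 z 5.30
y 5.82 z 5.85
y 0.91 z 0.49
y 1.85 z 0.91
y 2.82 z 1.28
y 3.81 z 1.58
y 4.82 z 1.81
y 5.84 z 1.98
y 6.87 z 2.08
y 7.90 z 2.12
```

apply_moves --increments '[{"x": 0, "y": 0.55, "z": 0.89, "turn": 0, "hand": 0}, {"x": 0, "y": 1.15, "z": 1.74, "turn": 0, "hand": 0}, {"x": 0, "y": 1.81, "z": 2.55, "turn": 0, "hand": 0}, {"x": 0, "y": 2.52, "z": 3.31, "turn": 0, "hand": 0}, {"x": 0, "y": 3.28, "z": 4.03, "turn": 0, "hand": 0}, {"x": 0, "y": 4.09, "z": 4.69, "turn": 0, "hand": 0}, {"x": 0, "y": 4.94, "z": 5.3, "turn": 0, "hand": 0}, {"x": 0, "y": 5.82, "z": 5.85, "turn": 0, "hand": 0}]'

```text
clock: 34.9
position: [0.67, 0.0241, 0.131]
eef_rot: [0.501, -0.499, 0.499, -0.5]
contact_force: [-2.0, -4.9, 3.3]
opening: 0.0086
```

Run:
```python
from h import *
s,M=axes(); print(s['position'],s['opening'],s['contact_force'])
p,d=shot('side','s22',(180,60,400,300),2.4);panel(d)
```

```text
[0.6699705  0.02414514 0.1310103 ] 0.008569233417922137 [-2.00620354 -4.86564041  3.29766267]
side panel coarse 29.999999999999996 fit 30.19 off 0.0067 2961
```

apply_moves --increments '[{"x": 0, "y": 0.91, "z": 0.49, "turn": 0, "hand": 0}, {"x": 0, "y": 1.85, "z": 0.91, "turn": 0, "hand": 0}, {"x": 0, "y": 2.82, "z": 1.28, "turn": 0, "hand": 0}, {"x": 0, "y": 3.81, "z": 1.58, "turn": 0, "hand": 0}, {"x": 0, "y": 4.82, "z": 1.81, "turn": 0, "hand": 0}, {"x": 0, "y": 5.84, "z": 1.98, "turn": 0, "hand": 0}, {"x": 0, "y": 6.87, "z": 2.08, "turn": 0, "hand": 0}, {"x": 0, "y": 7.95, "z": 2.12, "turn": 0, "hand": 0}]'

```text
clock: 35.95
position: [0.6914, 0.0241, 0.052]
eef_rot: [-0.501, 0.499, -0.5, 0.501]
contact_force: [-1.8, -4.2, 5.8]
opening: 0.0087
```

Run:
```python
from h import *
s,M=axes(); print(s['position'],s['opening'],s['contact_force'])
p,d=shot('side','s23',(180,60,400,300),2.4);panel(d)
p,d=shot('top','t23');panel(d,'top')
```

```text
[0.69135721 0.02409464 0.05196018] 0.008652854102214804 [-1.79883927 -4.24303173  5.80289781]
side panel coarse 1.5000000000000002 fit 0.98 off 0.0079 2344
top panel coarse 0.0 fit 0.28 off 0.0064 903
```

View pics/s23.png

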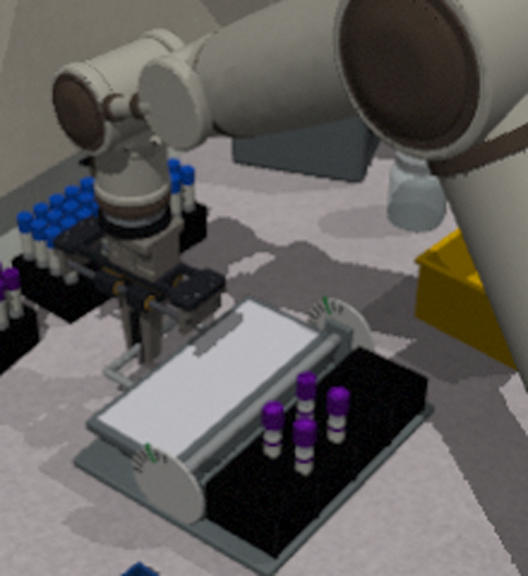

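apply_moves --increments '[{"x": 0, "y": 0.2, "z": 0, "turn": 0, "hand": 0}, {"x": 0, "y": 0.3, "z": 0, "turn": 0, "hand": 0}, {"x": 0, "y": 0.3, "z": 0, "turn": 0, "hand": 0.22}, {"x": 0, "y": 0.3, "z": 0, "turn": 0, "hand": 0.22}, {"x": 0, "y": 0, "z": 0, "turn": 0, "hand": 0.22}, {"x": 0, "y": -3, "z": 0, "turn": 0, "hand": 0.22}, {"x": 0, "y": -7, "z": 0, "turn": 0, "hand": 0.22}, {"x": 0, "y": -11, "z": 0, "turn": 0, "hand": 0.22}]'

```text
clock: 37.05
position: [0.6907, 0.025, 0.1632]
eef_rot: [-0.501, 0.499, -0.499, 0.501]
contact_force: [1.0, 0.2, -0.3]
opening: 0.0204
```

apply_moves --increments '[{"x": 0, "y": -4, "z": 0, "turn": 0, "hand": 0.22}, {"x": 0, "y": -8, "z": 0, "turn": 0, "hand": 0.22}, {"x": 0, "y": -8, "z": 0, "turn": 0, "hand": 0.22}, {"x": 0, "y": -8, "z": 0, "turn": 0, "hand": 0.22}, {"x": 0, "y": -8, "z": 0, "turn": 0, "hand": 0.22}, {"x": 0, "y": -8, "z": 0, "turn": 0, "hand": 0.22}, {"x": 0, "y": -8, "z": 0, "turn": 0, "hand": 0.22}, {"x": 0, "y": -8, "z": 0, "turn": 0, "hand": 0.22}]'

```text
clock: 38.05
position: [0.6908, 0.0246, 0.242]
eef_rot: [0.501, -0.499, 0.499, -0.501]
contact_force: [0.7, -1.0, 1.0]
opening: 0.0202
```

Run:
```python
from h import *
p,d=shot('side','s24');panel(d)
p,d=shot('top','t24');panel(d,'top');box(p,d)
v=np.load('viewer.npy')
for a in(0,2,4,6): print(a,proj('side',[[v[0]+.158*np.cos(np.radians(a)),v[1]+yy,.05+.158*np.sin(np.radians(a))] for yy in(-.05,.05)]).round(1).tolist())
save(imaging.camera('side')[0],'s24z',(200,150,370,300),4.5)
```

```text
side panel coarse 0.5 fit -0.03 off 0.0079 2317
top panel coarse -1.0 fit -0.21 off 0.0064 858
box 923 [ 431.2 -338.5] [193.  160.4] 84.7
0 [[251.3, 195.2], [226.1, 214.5]]
2 [[251.3, 193.6], [226.0, 212.9]]
4 [[251.3, 192.0], [225.9, 211.3]]
6 [[251.4, 190.4], [225.9, 209.7]]
```

View pics/s24.png

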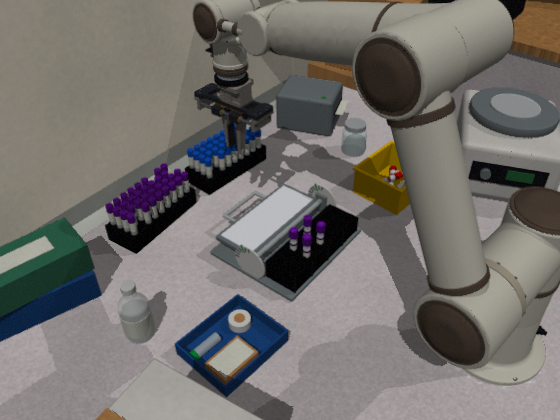

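View pics/s24z.png

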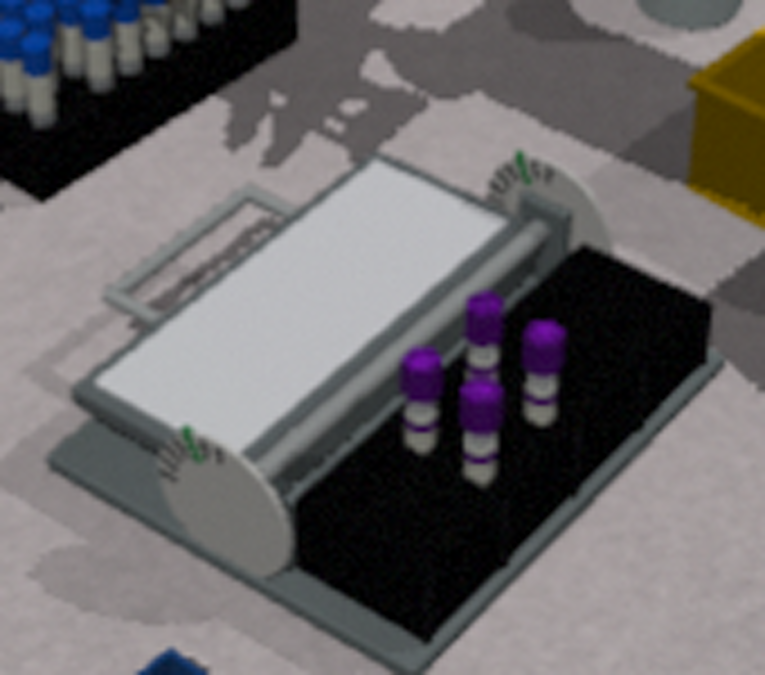

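View pics/t24.png

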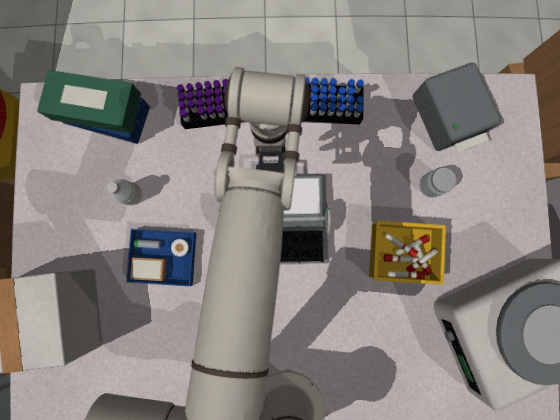

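The panel is flat and released, the four purple tubes stand upright, all the reds are in the box, and the bystanders have not moved. Handing in.

Run:
```python
from h import *
print(workorder.hand_in())
```

```text
the job is handed in; nothing more can be done
None
```

The job is done and handed in at about 38 s of the 210 s allowed; hand-in gave no verdict.

- **Panel up:** I raised it from about 30° to 60° and let go. It measured 60.2–60.6° on both cameras, and about 60.5° again after the last tube was dropped.
- **Red tubes:** There were six, five in the rack and one on the bench, and all six are in the reject box. Nothing inside the box stood higher than about 67 mm, against the 85 mm rim.
- **Panel down:** I folded it flat and let go, and it measured within 0.3° of flat on both cameras.
- **Everything else:** The final pictures show the four purple tubes upright in the rack. The reject box has not moved, and the tray, bottle and jar look where they were, though I did not measure those three. The gripper is clear of everything.

The one disagreement was the trained network, which found only one of the six red tubes in the box (0.58) and a doubtful one on the stand (0.25). For the tubes I relied on the colour pictures and the depth readings instead.

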